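# Disinfect the ointment spatula in the UV drawer

### The arm

A 7-joint arm with a two-finger parallel gripper is mounted at the origin on a cart in front of the work surface, level with it; the furniture and walls round the work are solid. World frame = base frame: x ahead of the robot, y to its left, z up, the work surface at z = 0. Lengths are in mm, angles in degrees, forces in N, time in s.
With the tool pointing down it reaches from about 400 to 850 mm from the base axis. Payload 6.9 kg.
Tool frame: the origin (TCP) lies midway between the tips of the shut fingers; the grasp point (between the pads) lies robot.grasp_offset behind it (robot.grasp_offset is the distance from the TCP to the grasp point, in mm); z points along the fingers, y is the direction in which the jaws open and shut (so a half turn about z gives the same grasp; the last joint's range is limited). The gripper opens to 85 mm and grips with 20 to 120 N. Pads are 22 mm wide; open, the fingers measure 114 mm over their backs; the gripper's body (76 mm by 85 mm) begins 54 mm behind the grasp point. The pads swing forward as they close: fully open they stand 13 mm farther back than shut.
Start: joints at [69.929, 29.078, -13.613, 85.955, 7.202, 65.827, -8.869], TCP at [275.083, -561.195, 198.575] pointing down, gripper open.
Joint ranges: [-176.47, 176.47], [-13.61, 117.27], [-81.72, 77.17], [0.22, 143.17], [-87.28, 267.28], [10, 112.55], [-165.47, 165.47]. Speed limits (degrees/s): [136.94, 136.94, 180, 180, 180, 180, 180].

### API

Orientations are given as [roll, pitch, yaw] about the fixed x, y, z axes, in that order (R = Rz(yaw) Ry(pitch) Rx(roll)).
In Python, from rig import robot gives the robot as it stands.
- The arm moves only by the shell command python3 -m creep 'ROWS'. ROWS is JSON, a list of rows, each a list of 5 numbers: the finger opening in mm, from 0 to 85.4, then the shift along the tool's x, y, z in units of 25 mm (1.0 is 25 mm), then the turn about the tool's z in units of 6 degrees (1.0 is 6 degrees). A call has 1 to 5 rows; each row shifts and turns the pose as measured when the row begins, along the tool's axes as they then stand; what a row does not reach is not made up. A row lasts 1/8 s, in which the tool goes at most 62.5 mm and 10.7 degrees, less where a joint would pass 70% of its speed; a pose out of reach is approached as far as the arm can. A call is refused whole if a number of a shift passes 1 or a number of a turn 1, either way. A call with a gripper value outside its range is refused whole. The fingers move at their own pace and stop on an object; the grip force is fixed at half the most. Time passes only in rows, so rows that do not move let the fingers close. It gives the time, the measured TCP pose, the force and the opening at its end, in the units of the state.
- robot.observe(): the state, without advancing time (a new reading comes with each control period).
- robot.camera(name): name is "scene" or "top"; returns (picture, depth): 420x560x3 uint8, blue, green, red; 420x560 float32, mm along the optical axis (not along the pixel's ray), 0 where there is no reading.
- robot.camera_params(name): a dict with "mtx" (3x3 intrinsics, pixels), "R" (3x3) and "t" (3): a world point X has camera coordinates R X + t. Camera axes: x right, y down, z forward; pixel columns grow to the right and rows downward; lengths in mm; the calibration is good to about 2 mm. A picture is of the moment at which its call begins. camera_params takes no time and is no camera call.
- robot.close_job(): hands the job in, once; it reports no verdict.
The state is a dict: "time": time; "q": joint angles; "joint_velocities": joint speeds; "effort": joint torques, N m; "tcp_pos": TCP position; "orientation": TCP orientation; "ft_force": force on the tool from outside, world axes, zero at the start; "torque": the same for the moment, N m; "grip_width": finger opening in mm.
Only numpy, scipy, OpenCV 4.12 (cv2) and the standard library are available. Lean on these libraries where they do the work, as an engineer would, in place of code of your own. Each camera call takes 0.05 s, during which the arm holds its last target.

### The job

Lay the wooden-handled spatula flat inside the open drawer of the UV steriliser without dropping it, let go of it, and push the drawer fully shut. Only then pull the green start knob straight out of its sloping panel as far as it goes, hold it out for two seconds, and let it spring back in. Leave the jars and the bottle where they stand.

Things in the scene. Friction and masses are not known exactly. Their poses are not given: they have to be found in the camera images.
- steriliser: low white UV steriliser, fixed. Origin on the worktop under the middle of the drawer bay's front edge; x into the machine, y to its left, z up. Flat-topped bay: x 0..122, y -140..140, 60 mm tall. Control pod on its left: y 140..252, x -40..122 mm, its top sloping up by 30 deg from z 40 at x -40 to z 94 at x 53, flat behind; the start knob stands on the slope
- uv_drawer (a joint): how far the drawer is out, m: 0 shut, 0.12 at its stop; it slides out along the steriliser's -x, takes about 1.5 N plus 4 N per m/s to slide, and stays where it is left. It starts 0.105 to 0.118 out
- drawer_floor (a point): centre of the drawer's inner floor (upper face, 10 mm over the worktop), moves with the drawer; axes as the steriliser's. Inner floor 105 mm along x, 244 mm along y; steel side and back walls rise 24 mm over it, the blue front plate 42 mm
- drawer_front (a point): centre of the outer face of the blue drawer front, 29 mm over the worktop; moves with the drawer, axes as the steriliser's. The front is 270 mm wide, 46 tall, 12 thick. An aluminium finger lip, 90 mm wide, 6 tall, stands out 8 mm from its middle, 18 mm above this point. The face is free to push on either side of the lip
- start_knob (a joint): how far the start knob is pulled out of its panel, m: 0 at rest, 0.014 at its stop. A spring draws it back with 3.5 N at rest and 8.4 N at the stop; it counts as pulled beyond 0.010 and returns by itself when released
- knob_grip (a point): centre of the start knob's green mushroom head, 30 mm across, 24 mm tall; moves with the knob. z: the outward pull direction (30 deg from vertical, leaning to the steriliser's front); y level, as the steriliser's y. At rest 24 mm off the panel; the head begins 12 mm off the panel, on a 14 mm stem
- spatula_grip (a point): point on the axis of the spatula's wooden handle at its centre of mass, half-way up (6.5 mm over what it lies on). Grip here across x: the handle is 16 mm wide and 13 mm tall and reaches from 52 mm behind this point to 18 mm before it. y points along the spatula to the tip of the blade, z up
- spatula_mid (a point): middle of the spatula's 187 mm length, 42 mm ahead of spatula_grip along y, half-way up; 30 g; steel blade 12 mm wide and 2 mm thick, on a small foot near its tip that keeps it level
- spatula_butt (a point): rear end of the wooden handle, 92 mm behind the middle, half-way up; axes as spatula_grip
- spatula_tip (a point): tip of the steel blade, 92 mm ahead of the middle, 7 mm over what it lies on; axes as spatula_grip
- ointment_jar_mid (a point): middle of the white ointment jar with blue lid, 50 mm across, 46 mm tall; loose, to be left alone
- amber_bottle_mid (a point): middle of the brown glass bottle with black cap, 40 mm across, 86 mm tall; loose, to be left alone
- red_jar_mid (a point): middle of the white ointment jar with red lid, 45 mm across, 40 mm tall; loose, to be left alone
- spatula: the spatula as a whole: origin under its middle, axes as spatula_grip

How it is judged:
By the outcome, as a careful person would: the job done as asked, in the order asked, and still so for the second after the job is handed in, with the robot touching nothing.
It also fails if it takes over 64 s, if anything falls off the work surface, if the arm or the gripper's body presses on something with over 40 N, if the wrist force passes 120 N, or if a joint passes its speed limit or range.

## Working session

There is one attempt and no reset: what is moved stays moved. The work goes in short steps, Python scripts to look and compute and a shell command to move; the robot and the scene stay as the last step left them, time stands still between calls to the robot, and variables do not carry over. Pictures are saved under pics/ and viewed, and the job is handed in when it is done.

```bash
mkdir -p pics; ls; python3 - <<'E'
from rig import robot
import cv2
print(robot.observe()); print(robot.grasp_offset)
for n in("scene","top"):
    p,d=robot.camera(n); cv2.imwrite(f"pics/{n}0.png",p)
    c=robot.camera_params(n); print(n,c)
E
```

```text
pics
{'time': 0.0, 'q': array([ 69.93143994,  29.12321442, -13.60744726,  86.00960468,
         7.20383793,  65.82757209,  -8.86878457]), 'joint_velocities': array([-0.13070196, -0.00254794,  0.07068366, -0.01827757,  0.11238508,
       -0.0091313 ,  0.01661153]), 'effort': array([ 8.74435244e-06, -6.20594144e+01, -2.18637988e+00, -2.49646765e+01,
        1.26462409e-02,  1.19956935e-02,  7.04064348e-06]), 'tcp_pos': array([ 274.74348224, -560.73850851,  197.74849765]), 'orientation': array([-1.79898625e+02,  4.77389821e-03,  2.61141979e+01]), 'ft_force': array([0.12668516, 0.357452  , 0.07029226]), 'torque': array([-0.02311918, -0.01870191, -0.00721838]), 'grip_width': 85.26379114911181}
18.700000000000003
scene {'mtx': array([[392.27890463,   0.        , 270.44396224],
       [  0.        , 392.27890463, 212.40331331],
       [  0.        ,   0.        ,   1.        ]]), 'R': array([[-0.46497493, -0.88529114,  0.00760996],
       [-0.64885753,  0.33492155, -0.68323602],
       [ 0.60231405, -0.3226254 , -0.73015795]]), 't': array([235.13478605, 375.53653769, 978.64884921])}
top {'mtx': array([[390.28433595,   0.        , 281.37079285],
       [  0.        , 390.28433595, 211.83255111],
       [  0.        ,   0.        ,   1.        ]]), 'R': array([[-8.86751722e-03, -9.99959901e-01, -1.25073072e-03],
       [-9.87282127e-01,  8.95362336e-03, -1.58725655e-01],
       [ 1.58730489e-01, -1.72678395e-04, -9.87321934e-01]]), 't': array([   5.52296865,  508.68544808, 1248.58139647])}
```

View pics/scene0.png

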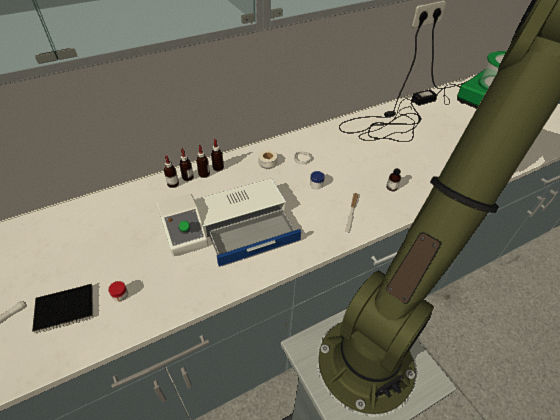

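View pics/top0.png

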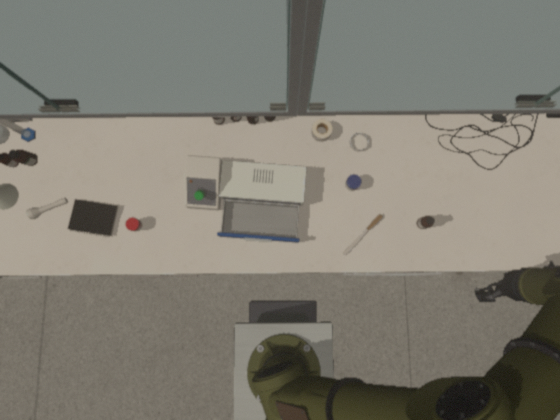

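The steriliser with its open drawer is at about (262,205) in the top view. The spatula runs from its butt at (381,217) to its tip at (346,252), with the blue jar at (353,182), the bottle at (427,222) and the red jar at (134,224). I'll zoom in next.

```bash
cat > h.py <<'E'
import numpy as np, cv2
from rig import robot
def pix2w(name,u,v,z):
    c=robot.camera_params(name);R,t,K=c["R"],c["t"],c["mtx"]
    o=-R.T@t; d=R.T@np.linalg.inv(K)@np.array([u,v,1.])
    return o+d*(z-o[2])/d[2]
def w2pix(name,X):
    c=robot.camera_params(name);x=c["mtx"]@(c["R"]@np.array(X,float)+c["t"]);return x[:2]/x[2]
def cloud(name,d):
    c=robot.camera_params(name);v,u=np.indices(d.shape)
    P=np.stack([u,v,np.ones_like(u)],-1)@np.linalg.inv(c["mtx"]).T*d[...,None]
    return (P-c["t"])@c["R"]
E
python3 - <<'E'
from h import *
p,d=robot.camera("top"); s,ds=robot.camera("scene")
np.savez("d0.npz",p=p,d=d,s=s,ds=ds)
cv2.imwrite("pics/t1.png",cv2.resize(p[140:260,170:400],None,fx=3.47,fy=3.47,interpolation=cv2.INTER_CUBIC))
cv2.imwrite("pics/s1.png",cv2.resize(s[150:280,150:370],None,fx=3.6,fy=3.6,interpolation=cv2.INTER_CUBIC))
E
```

```text
(no output)
```

View pics/t1.png

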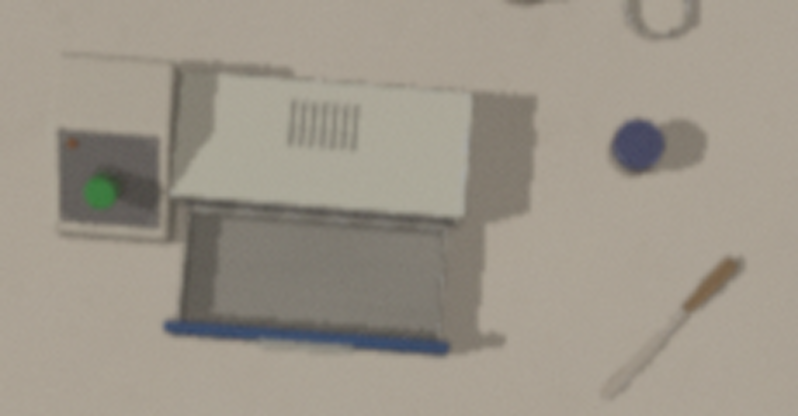

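View pics/s1.png

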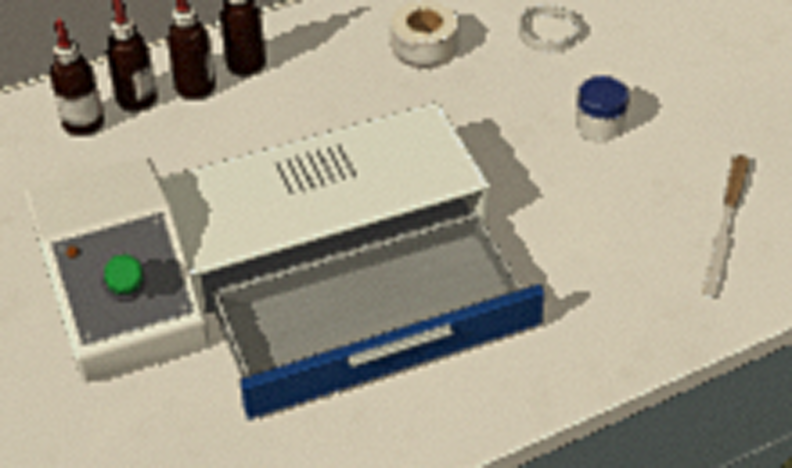

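```bash
python3 - <<'E'
from h import *
from scipy.optimize import least_squares
T=lambda u,v:(170+u/3.47-.36,140+v/3.47-.36)
S=lambda u,v:(150+u/3.6-.36,150+v/3.6-.36)
obs=[("top",T(463,219),(0,-140,60)),("top",T(471,94),(122,-140,60)),("top",T(171,198),(0,140,60)),
("scene",S(193,271),(0,140,60)),("scene",S(487,187),(0,-140,60)),("scene",S(437,105),(122,-140,60)),
("top",T(165,331),("d",135,52)),("top",T(447,353),("d",-135,52)),("scene",S(243,383),("d",135,52)),("scene",S(543,290),("d",-135,52)),
("scene",S(250,417),("d",135,6)),("scene",S(543,324),("d",-135,6)),
("top",T(57,234),(-40,252,40)),("scene",S(84,372),(-40,252,30))]
obs=obs[:-1]
def W(p,a):
    X=np.array([-p[3]-12 if a[0]=="d" else a[0],a[1]],float);c,s=np.cos(p[2]),np.sin(p[2])
    return [p[0]+c*X[0]-s*X[1],p[1]+s*X[0]+c*X[1],a[2]]
f=lambda p:np.concatenate([w2pix(n,W(p,a))-np.array(q) for n,q,a in obs])
r=least_squares(f,[600,50,0,.11*1000],loss="soft_l1")
print(r.x,np.degrees(r.x[2]));print(f(r.x).reshape(-1,2).round(1))
# spatula
z=np.load("d0.npz")
for n,i,dd in(("top",z["p"],z["d"]),("scene",z["s"],z["ds"])):
    C=cloud(n,dd)
    hsv=cv2.cvtColor(i,cv2.COLOR_BGR2HSV)
    g=cv2.inRange(hsv,(50,120,40),(75,255,255))
    m=(g>0)&(C[...,0]<900)&(C[...,1]>0)&(C[...,1]<400)&(C[...,0]>300)
    print(n,"green",m.sum(),C[m].mean(0),np.argwhere(m).mean(0)[::-1],C[m].max(0))
    b=cv2.inRange(hsv,(5,80,40),(22,255,220))
    m=(b>0)&(C[...,0]<900)&(C[...,0]>400)&(C[...,1]>-350)&(C[...,1]<-150)&(C[...,2]<40)
    a=np.argwhere(m)[:,::-1];print(n,"wood",len(a),a.min(0),a.max(0),C[m].mean(0), C[m][:,2].max())
    q=np.array([pix2w(n,u,v,8) for u,v in a]);c=q.mean(0);U=np.linalg.svd(q-c)[2][0];pr=(q-c)@U
    print(c,U,pr.min(),pr.max())
T_=pix2w("top",*T(737,260),7);B=pix2w("top",*T(606,393),7);print("tip/butt top",T_,B,np.linalg.norm(T_-B))
T_=pix2w("scene",*S(741,155),7);B=pix2w("scene",*S(710,295),7);print("scene",T_,B,np.linalg.norm(T_-B))
E
```

```text
[ 5.46645345e+02  6.72490456e+01 -8.45341626e-02  1.12345394e+02] -4.843450739541284
[[ 0.6  0. ]
 [ 0.8 -0. ]
 [-0.5 -0.2]
 [-0.3  1. ]
 [ 1.1 -0.4]
 [ 0.4 -0.8]
 [-0.8 -0.5]
 [ 1.  -0.5]
 [-0.1  1.2]
 [ 0.7 -0.2]
 [-0.6  1. ]
 [-0.2 -0.2]
 [-1.6 -0.1]]
top green 31 [555.33632371 264.05010176  97.86546636] [198.41935484 195.22580645] [565.08811516 272.60821997 105.2754184 ]
top wood 69 [324 125] [381 228] [ 545.77570242 -280.90148509   14.01867085] 32.746720525565735
[ 547.13638615 -282.10617098    8.        ] [-9.06345589e-01 -4.22537185e-01  2.96188500e-17] -303.8922007742558 87.18902604579542
scene green 92 [553.66492164 264.40095129  95.26757897] [183.7826087  225.88043478] [593.65168157 278.56984217 104.3293029 ]
scene wood 87 [267 153] [357 207] [ 582.57665716 -260.81688273   16.07647251] 38.82519736683589
[ 590.59572265 -265.97755503    8.        ] [-9.21706301e-01 -3.87888508e-01 -1.65714363e-18] -274.0123110354974 138.5508337604092
tip/butt top [ 501.65127809 -339.74861437    7.        ] [ 373.58176921 -207.51262774    7.        ] 184.08735770156125
scene [ 504.015277   -338.48890555    7.        ] [ 369.70062301 -206.38905284    7.        ] 188.3900139729117
```

```bash
cat >> h.py <<'E'
def rem(x,y,z,yaw=None):
    from scipy.spatial.transform import Rotation as Ro
    o=robot.observe();R=Ro.from_euler("xyz",o["orientation"],degrees=True).as_matrix()
    d=np.array([x,y,z])-o["tcp_pos"]
    w=0 if yaw is None else -((yaw-o["orientation"][2]+180)%360-180)/6
    print("t",round(o["time"],2),"tcp",o["tcp_pos"].round(1),"rpy",o["orientation"].round(1),"q",o["q"].round(0),"F",o["ft_force"].round(1),"g",round(o["grip_width"],1))
    print("remaining units tool xyz",(R.T@d/25).round(2),"turn units",round(w,2))
E
python3 - <<'E'
from h import *
print(pix2w("top",353.5,182,46),pix2w("top",427,222,80),pix2w("top",134,224,40))
z=np.load("d0.npz")
# knob: triangulate
from scipy.optimize import least_squares
f=lambda X:np.r_[w2pix("top",X)-[198.4,195.2],w2pix("scene",X)-[183.8,225.9]]
r=least_squares(f,[555,264,95]);print(r.x,r.fun)
rem(467,-304,110,135)
E
python3 -m creep '[[50,0.5,0,0,-1],[50,0.5,0,0,-1],[50,0.5,0,0,-1],[50,0.5,0,0,-1]]'
```

```text
[ 606.2716079  -240.07231804   46.        ] [ 465.36669693 -462.73334005   80.        ] [472.66978681 486.14950463  40.        ]
[556.07084829 264.52886347  92.97486162] [ 0.19870083  0.11140622 -0.20681684 -0.04203233]
t 0.2 tcp [ 274.9 -560.9  198.1] rpy [-179.9   -0.    26.1] q [ 70.  29. -14.  86.   7.  66.  -9.] F [-0.3 -0.3 -0.8] g 85.5
remaining units tool xyz [11.42 -5.84  3.53] turn units -18.15
time: 0.7
tcp_pos: [314.8, -531.8, 196.8]
orientation: [-179.8, -0.0, 50.7]
ft_force: [0.1, -0.4, -0.3]
grip_width: 49.8
```

```bash
python3 -m creep '[[50,0.8,0,0,-1],[50,0.8,0,0,-1],[50,0.8,0.1,0,-1],[50,0.78,0.18,0,-1],[50,0.75,0.26,0,-1]]'
python3 -m creep '[[50,0.7,0.33,0,-1],[50,0.67,0.41,0,-1],[50,0.62,0.47,0.2,-1],[50,0.57,0.54,0.3,-1],[50,0.5,0.6,0.3,-1]]'
python3 - <<'E'
from h import *
rem(467,-304,60,135)
E
```

```text
time: 1.32
tcp_pos: [372.4, -447.4, 195.6]
orientation: [-179.7, -0.2, 81.6]
ft_force: [0.6, 0.8, -0.7]
grip_width: 50.3
time: 1.95
tcp_pos: [427.4, -363.3, 175.1]
orientation: [-179.8, -0.3, 112.6]
ft_force: [-0.1, -0.7, -0.6]
grip_width: 50.1
t 1.95 tcp [ 427.4 -363.3  175.1] rpy [-179.8   -0.3  112.6] q [ 62.  28. -38.  97.  19.  62.  41.] F [-0.1 -0.7 -0.6] g 50.1
remaining units tool xyz [1.56 2.39 4.61] turn units -3.73
```

```bash
python3 -m creep '[[50,0.45,0.55,0.8,-1],[50,0.4,0.6,0.9,-1],[50,0.3,0.6,0.9,-1],[50,0.2,0.5,0.9,-0.7],[50,0,0,0,0]]'
python3 - <<'E'
from h import *
rem(467,-304,60,135)
s,ds=robot.camera("scene");p,d=robot.camera("top")
cv2.imwrite("pics/s2.png",cv2.resize(s[110:250,260:460],None,fx=4,fy=4,interpolation=cv2.INTER_CUBIC))
cv2.imwrite("pics/t2.png",cv2.resize(p[180:290,300:450],None,fx=4,fy=4,interpolation=cv2.INTER_CUBIC))
E
```

```text
time: 2.58
tcp_pos: [459.1, -301.5, 84.9]
orientation: [-180.0, -0.4, 135.7]
ft_force: [-0.2, -0.2, -0.3]
grip_width: 50.3
t 2.58 tcp [ 459.1 -301.5   84.9] rpy [-180.    -0.4  135.7] q [ 57.  34. -41. 106.  28.  51.  49.] F [-0.2 -0.2 -0.3] g 50.3
remaining units tool xyz [-0.3   0.15  0.99] turn units 0.11
```

View pics/s2.png

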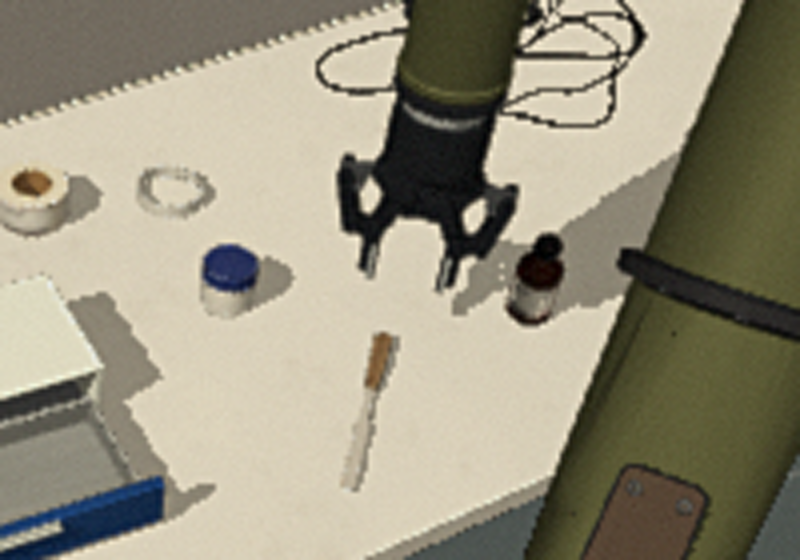

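View pics/t2.png

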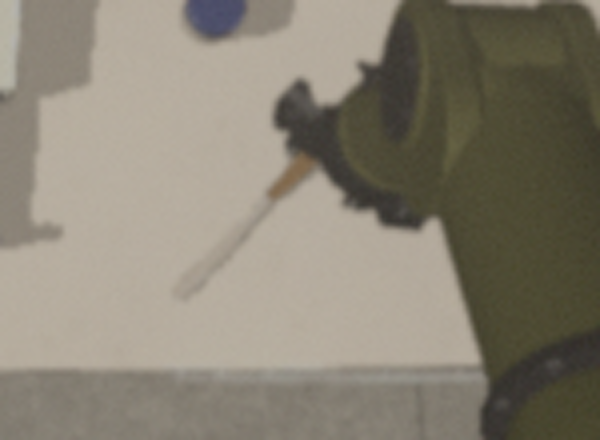

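```bash
python3 -m creep '[[50,-0.3,0.15,0.8,0.1],[50,0,0,0.8,0],[50,0,0,0.6,0],[50,0,0,0,0]]'
python3 - <<'E'
from h import *
rem(467,-304,3,135)
s,ds=robot.camera("scene")
cv2.imwrite("pics/s3.png",cv2.resize(s[130:230,300:430],None,fx=5,fy=5,interpolation=cv2.INTER_CUBIC))
E
```

```text
time: 3.18
tcp_pos: [468.9, -310.1, 30.1]
orientation: [-179.9, 0.1, 134.4]
ft_force: [-0.2, -0.8, 0.7]
grip_width: 49.8
t 3.17 tcp [ 468.9 -310.1   30.1] rpy [-1.799e+02  1.000e-01  1.344e+02] q [ 54.  38. -37. 107.  32.  45.  44.] F [-0.2 -0.8  0.7] g 49.8
remaining units tool xyz [0.23 0.12 1.08] turn units -0.11
```

View pics/s3.png

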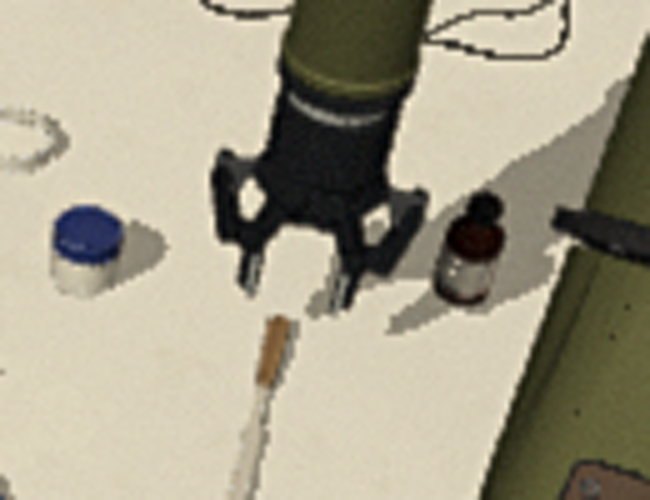

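```bash
python3 - <<'E'
from h import *
for X in([468.9,-310.1,30],[467,-304,6],[502.5,-339.5,6],[370.5,-206.5,6]):
    print(((w2pix("scene",X)-[300,130])*5).round(),w2pix("top",X).round())
E
python3 -m creep '[[50,0.23,0.12,0.5,-0.1],[50,0,0,0.35,0],[50,0,0,0,0]]'
python3 - <<'E'
from h import *
rem(467,-304,3,135)
s,ds=robot.camera("scene")
cv2.imwrite("pics/s4.png",cv2.resize(s[130:230,300:430],None,fx=5,fy=5,interpolation=cv2.INTER_CUBIC))
E
```

```text
[280. 334.] [375. 223.]
[268. 364.] [372. 225.]
[280. 315.] [382. 214.]
[233. 508.] [344. 254.]
time: 3.6
tcp_pos: [468.0, -303.8, 9.0]
orientation: [-180.0, 0.2, 135.0]
ft_force: [0.5, 0.2, -0.3]
grip_width: 50.3
t 3.6 tcp [ 468.  -303.8    9. ] rpy [-180.     0.2  135. ] q [ 53.  39. -36. 109.  34.  42.  42.] F [ 0.5  0.2 -0.3] g 50.3
remaining units tool xyz [ 0.03 -0.04  0.24] turn units -0.0
```

View pics/s4.png

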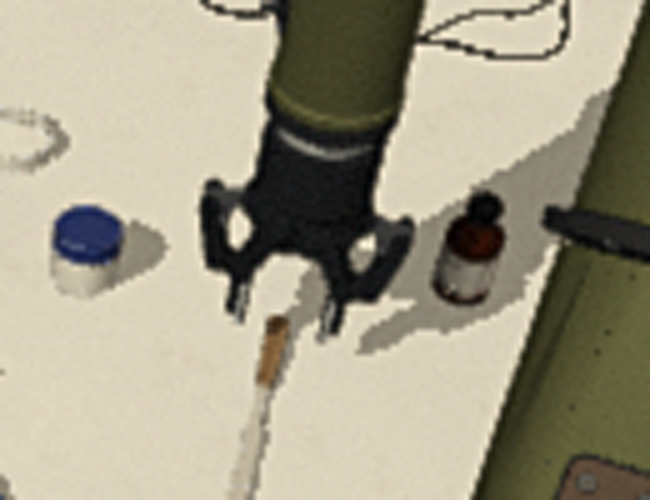

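```bash
python3 - <<'E'
from h import *
s,ds=robot.camera("scene");C=cloud("scene",ds)
v=np.argmin(0*ds)
m=(np.abs(C[...,0]-468)<90)&(np.abs(C[...,1]+304)<90)&(s.max(-1)<70)&(C[...,2]<60)
a=np.argwhere(m)
for (r,c) in a[np.argsort(-a[:,0])][:40:2]: print(r,c,((c-300)*5,(r-130)*5),C[r,c].round(0))
t,dt=robot.camera("top");
cv2.imwrite("pics/t4.png",cv2.resize(t[190:270,320:430],None,fx=6,fy=6,interpolation=cv2.INTER_CUBIC))
E
```

```text
196 366 (np.int64(330), np.int64(330)) [ 437. -322.   57.]
194 355 (np.int64(275), np.int64(320)) [ 492. -326.   17.]
```

View pics/t4.png

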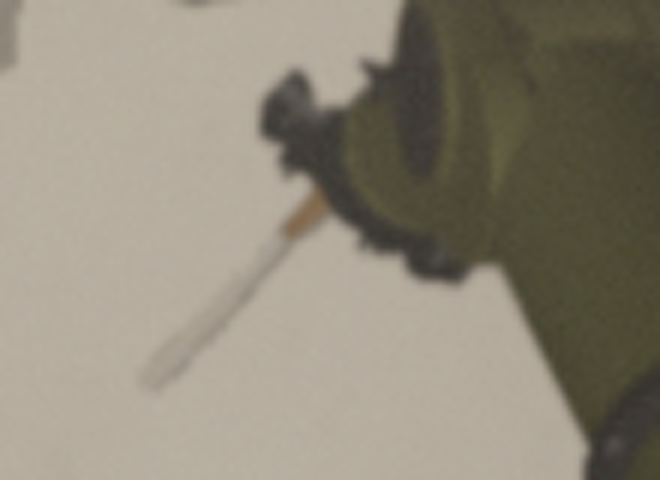

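```bash
python3 - <<'E'
from h import *
s,ds=robot.camera("scene");C=cloud("scene",ds)
for r in range(180,202,2):
    for c in (344,345,346,347,348,363,364,365,366,367,368):
        X=C[r,c]; print("%4d,%4d,%3d/%3d"%(*X,s[r,c].mean()),end=" | ")
    print(r)
E
```

```text
493,-264,106/ 19 |  497,-272,100/ 12 |  497,-276, 98/ 16 |  494,-278, 99/ 21 |  495,-283, 97/ 18 |  448,-302,127/ 22 |  443,-302,130/ 23 |  443,-306,129/ 23 |  440,-308,130/ 20 |  438,-310,132/ 23 |  449,-326,116/  7 | 180
 492,-264, 98/ 13 |  492,-269, 95/ 18 |  493,-274, 93/ 18 |  488,-274, 97/ 19 |  481,-272,104/ 23 |  542,-401,  0/112 |  442,-302,123/ 40 |  441,-306,122/ 22 |  438,-307,124/ 22 |  437,-311,123/ 25 |  442,-320,115/ 12 | 182
 565,-333,  0/173 |  490,-269, 88/106 |  484,-268, 94/ 25 |  484,-272, 92/ 16 |  478,-271, 97/ 18 |  533,-394,  0/131 |  535,-402, -4/ 81 |  439,-306,115/ 27 |  438,-310,114/ 15 |  436,-312,115/ 22 |  435,-316,114/ 18 | 184
 556,-327,  0/215 |  554,-330,  0/210 |  487,-272, 80/ 50 |  481,-272, 86/ 13 |  481,-276, 84/ 54 |  526,-389,  0/130 |  526,-395, -3/129 |  442,-312,101/ 72 |  440,-314,102/ 28 |  438,-316,103/ 20 |  434,-317,105/ 21 | 186
 545,-319,  2/211 |  546,-324,  0/155 |  488,-275, 70/ 35 |  487,-278, 69/ 59 |  482,-278, 74/122 |  518,-384, -2/134 |  515,-386,  0/132 |  512,-387,  1/ 94 |  439,-316, 93/ 28 |  436,-317, 95/ 23 |  431,
[... 662 characters left out ...]
18 |  435,-327, 64/100 | 194
 512,-296,  2/207 |  509,-297,  4/208 |  510,-303,  0/207 |  508,-306,  1/208 |  510,-312, -3/208 |  484,-358,  0/147 |  440,-316, 56/ 99 |  438,-319, 56/100 |  438,-324, 54/ 73 |  438,-328, 52/114 |  475,-373,  0/206 | 196
 508,-294, -3/205 |  504,-295,  0/204 |  504,-299, -1/205 |  498,-298,  3/204 |  497,-302,  2/208 |  472,-348,  3/200 |  472,-353,  1/171 |  473,-358, -1/176 |  469,-359,  1/208 |  468,-363,  0/209 |  468,-368, -1/205 | 198
 496,-284,  2/205 |  496,-289,  0/205 |  495,-293, -1/204 |  493,-295,  0/205 |  489,-297,  2/207 |  469,-348, -3/206 |  464,-347,  1/207 |  463,-350,  1/205 |  463,-356, -1/204 |  460,-357,  0/206 |  462,-364, -4/202 | 200
```

```bash
python3 - <<'E'
from h import *
s,ds=robot.camera("scene");C=cloud("scene",ds)
for c in (354,357,360):
    print([tuple(C[r,c].round().astype(int)) for r in range(172,196,2)])
E
python3 -m creep '[[50,0,0,0.24,0],[50,0,0,0,0]]'
python3 - <<'E'
from h import *
rem(467,-304,3,135)
s,ds=robot.camera("scene");C=cloud("scene",ds)
m=(s.max(-1)<90)&(C[...,2]>10)&(np.abs(C[...,0]-467)<60)&(np.abs(C[...,1]+304)<60)
q=C[m];print(np.sort(q[:,2])[:15].round())
E
```

```text
[(np.int64(474), np.int64(-282), np.int64(150)), (np.int64(468), np.int64(-278), np.int64(147)), (np.int64(468), np.int64(-279), np.int64(138)), (np.int64(466), np.int64(-280), np.int64(131)), (np.int64(468), np.int64(-283), np.int64(120)), (np.int64(559), np.int64(-374), np.int64(-1)), (np.int64(546), np.int64(-363), np.int64(4)), (np.int64(540), np.int64(-360), np.int64(0)), (np.int64(532), np.int64(-354), np.int64(-1)), (np.int64(522), np.int64(-347), np.int64(1)), (np.int64(516), np.int64(-343), np.int64(-2)), (np.int64(493), np.int64(-322), np.int64(17))]
[(np.int64(465), np.int64(-286), np.int64(155)), (np.int64(460), np.int64(-283), np.int64(151)), (np.int64(458), np.int64(-283), np.int64(144)), (np.int64(466), np.int64(-292), np.int64(126)), (np.int64(-236), np.int64(398), np.int64(969)), (np.int64(554), np.int64(-384), np.int64(-2)), (np.int64(545), np.int64(-377), np.int64(-1)), (np.int64(538), np.int64(-372), np.int64(-4)), (np.int64(526), np.int64(-363), np.int64(0)), (np.int64(519), np.int64(-358), np.int64(-2)), (np.int64(509), np.int64(-350), np.int64(1)), (np.int64(49
[... 263 characters left out ...]
int64(123)), (np.int64(548), np.int64(-393), np.int64(-1)), (np.int64(538), np.int64(-385), np.int64(1)), (np.int64(527), np.int64(-376), np.int64(4)), (np.int64(522), np.int64(-373), np.int64(0)), (np.int64(514), np.int64(-367), np.int64(-1)), (np.int64(505), np.int64(-360), np.int64(0)), (np.int64(498), np.int64(-355), np.int64(-1))]
time: 4.1
tcp_pos: [468.8, -304.5, 3.8]
orientation: [180.0, 0.4, 135.0]
ft_force: [1.0, 1.0, -0.3]
grip_width: 49.8
t 4.1 tcp [ 468.8 -304.5    3.8] rpy [180.    0.4 135. ] q [ 53.  40. -36. 109.  34.  42.  42.] F [ 1.   1.  -0.3] g 49.8
remaining units tool xyz [ 0.06 -0.04  0.03] turn units -0.01
[10. 12. 12. 13. 13. 13. 14. 14. 15. 15. 49. 52. 52. 55. 56.]
```

```bash
python3 -m creep '[[10,0,0,0,0],[10,0,0,0,0],[10,0,0,0,0],[10,0,0,0,0]]'
python3 - <<'E'
from h import *
s,ds=robot.camera("scene")
cv2.imwrite("pics/s5.png",cv2.resize(s[130:230,300:430],None,fx=5,fy=5,interpolation=cv2.INTER_CUBIC))
E
```

```text
time: 4.65
tcp_pos: [469.1, -304.6, 4.2]
orientation: [180.0, 0.4, 135.0]
ft_force: [-0.5, -0.3, -0.1]
grip_width: 10.0
```

View pics/s5.png

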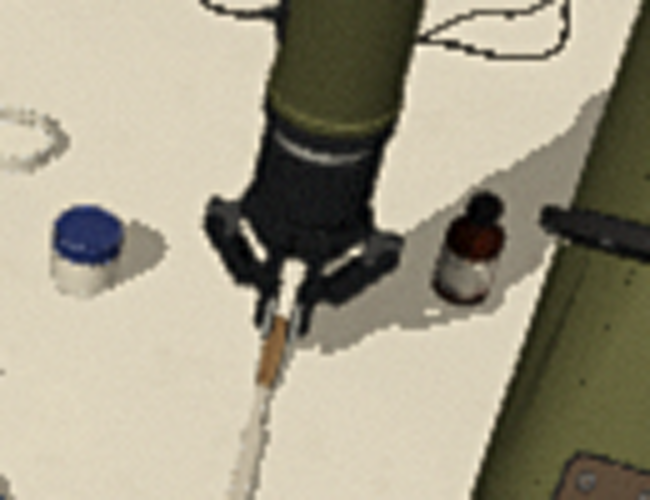

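```bash
python3 - <<'E'
from h import *
s,ds=robot.camera("scene");C=cloud("scene",ds)
for r in range(190,202):
    print(r,[(c,*C[r,c].round().astype(int).tolist(),int(s[r,c].mean())) for c in range(351,365) if C[r,c,2]>18 and C[r,c,2]<300])
t,dt=robot.camera("top");C=cloud("top",dt)
m=(C[...,2]>100)&(C[...,2]<180)&(np.abs(C[...,0]-468)<80)&(np.abs(C[...,1]+304)<80)
print(m.sum(),C[m].mean(0))
E
```

```text
190 [(351, 476, -287, 66, 88), (352, 470, -286, 72, 16), (353, 471, -292, 69, 70), (354, 465, -291, 74, 131), (355, 464, -294, 74, 109), (359, 458, -305, 74, 66), (360, 452, -304, 79, 28), (361, 449, -305, 82, 18), (362, 450, -311, 78, 20), (363, 448, -313, 79, 51)]
191 [(351, 477, -290, 59, 71), (352, 473, -290, 63, 28), (353, 469, -290, 66, 102), (354, 466, -292, 68, 126), (359, 456, -305, 71, 106), (360, 452, -305, 75, 69), (361, 450, -308, 74, 20), (362, 452, -315, 70, 48)]
192 [(351, 473, -287, 60, 46), (352, 473, -291, 58, 28), (353, 468, -291, 62, 105), (354, 463, -291, 66, 106), (358, 456, -301, 68, 110), (359, 454, -304, 69, 124), (360, 454, -308, 67, 49), (361, 451, -309, 69, 22), (362, 448, -311, 70, 82)]
193 [(351, 473, -288, 54, 26), (352, 472, -292, 53, 40), (353, 467, -291, 59, 125), (354, 468, -296, 55, 71), (358, 455, -301, 65, 99), (359, 455, -306, 62, 127), (360, 453, -308, 63, 36), (361, 450, -310, 65, 27)]
194 [(351, 474, -289, 49, 40), (352, 469, -289, 53, 64), (353, 467, -292, 53, 130), (354, 463, -292, 56, 68), (358, 458, -305, 56, 103), (359, 453, -305, 60, 125), (360, 453, -310, 57, 32), (361, 451, -312, 58, 34)]
195 [(351, 473, -290, 45, 109), (352, 468, -290, 49, 121), (353, 466, -292, 49, 123), (354, 461, -292, 54, 48), (358, 456, -304, 53, 104), (359, 454, -307, 54, 98), (360, 453, -310, 53, 17), (361, 452, -314, 52, 44)]
196 [(352, 467, -289, 45, 147), (353, 463, -290, 48, 98), (357, 457, -303, 48, 55), (358, 454, -303, 50, 123), (359, 450, -304, 53, 73), (360, 453, -311, 48, 28), (361, 450, -313, 49, 69)]
197 [(352, 470, -293, 36, 117), (353, 464, -292, 42, 78), (357, 453, -299, 49, 70), (358, 454, -304, 45, 128), (360, 451, -311, 44, 91)]
198 [(357, 455, -302, 41, 97), (358, 455, -307, 38, 125)]
199 []
200 []
201 []
171 [ 472.11169525 -290.0360971   134.10875159]
```

The fingers shut to 10 mm without meeting the handle. The depth image puts the tips at z of about 40 while the state reads 4, so real z is roughly the reading plus 36. I'll reopen and descend in small steps, watching the force.

```bash
python3 -m creep '[[50,0,0,0,0],[50,0,0,0,0],[50,0.05,-0.04,0.4,0],[50,0,0,0.3,0]]'
python3 -m creep '[[50,0,0,0,0]]'
python3 - <<'E'
from h import *
s,ds=robot.camera("scene");C=cloud("scene",ds)
cv2.imwrite("pics/s6.png",cv2.resize(s[130:230,300:430],None,fx=5,fy=5,interpolation=cv2.INTER_CUBIC))
for r in range(198,212):
    print(r,[(c,*C[r,c].round().astype(int).tolist(),int(s[r,c].mean())) for c in range(340,375) if C[r,c,2]>18 and C[r,c,2]<100])
E
```

```text
time: 5.3
tcp_pos: [467.6, -304.7, -14.0]
orientation: [180.0, 0.4, 134.9]
ft_force: [-0.0, 0.8, -0.1]
grip_width: 50.1
time: 5.42
tcp_pos: [467.1, -304.4, -14.9]
orientation: [180.0, 0.4, 134.9]
ft_force: [-0.5, 0.4, -0.1]
grip_width: 50.3
198 [(346, 482, -278, 28, 127), (347, 477, -279, 31, 95), (363, 453, -328, 31, 113), (364, 438, -316, 49, 98), (365, 438, -321, 47, 90), (366, 437, -325, 46, 19), (367, 436, -329, 45, 92)]
199 [(346, 479, -277, 26, 147), (347, 475, -278, 29, 93), (363, 442, -318, 40, 95), (364, 436, -316, 46, 125), (365, 439, -324, 40, 44), (366, 436, -325, 42, 22), (367, 433, -326, 45, 105)]
200 [(363, 437, -313, 42, 76), (364, 438, -319, 39, 119), (365, 438, -324, 36, 42), (366, 436, -326, 37, 47)]
201 [(363, 440, -318, 33, 100), (364, 436, -318, 36, 123), (365, 436, -323, 34, 36), (366, 434, -325, 35, 36)]
202 [(364, 435, -319, 31, 157)]
203 [(363, 435, -315, 28, 151)]
204 []
205 []
206 []
207 []
208 []
209 []
210 []
211 []
```

View pics/s6.png

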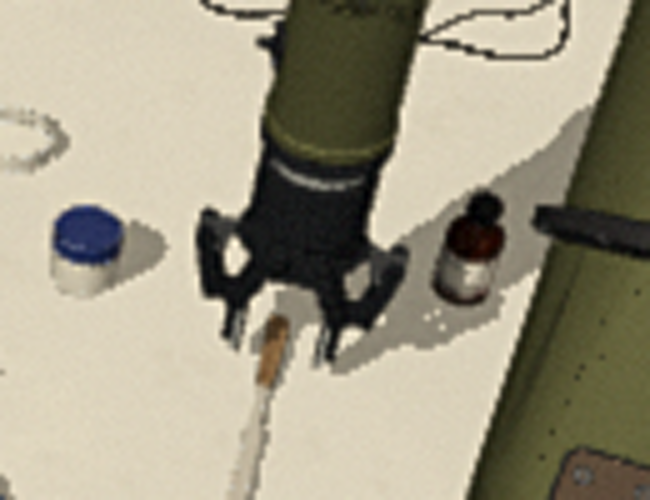

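```bash
python3 -m creep '[[50,0,0,0.35,0],[50,0,0,0.3,0],[50,0,0,0,0]]'
python3 - <<'E'
from h import *
rem(467,-304,-32,135)
s,ds=robot.camera("scene");C=cloud("scene",ds)
cv2.imwrite("pics/s7.png",cv2.resize(s[130:230,300:430],None,fx=5,fy=5,interpolation=cv2.INTER_CUBIC))
E
```

```text
time: 5.85
tcp_pos: [467.5, -304.5, -32.0]
orientation: [180.0, 0.4, 134.9]
ft_force: [0.9, 0.7, 0.9]
grip_width: 50.1
t 5.85 tcp [ 467.5 -304.5  -32. ] rpy [180.    0.4 134.9] q [ 51.  43. -33. 111.  37.  37.  39.] F [0.9 0.7 0.9] g 50.1
remaining units tool xyz [ 0.03  0.   -0.  ] turn units -0.01
```

View pics/s7.png

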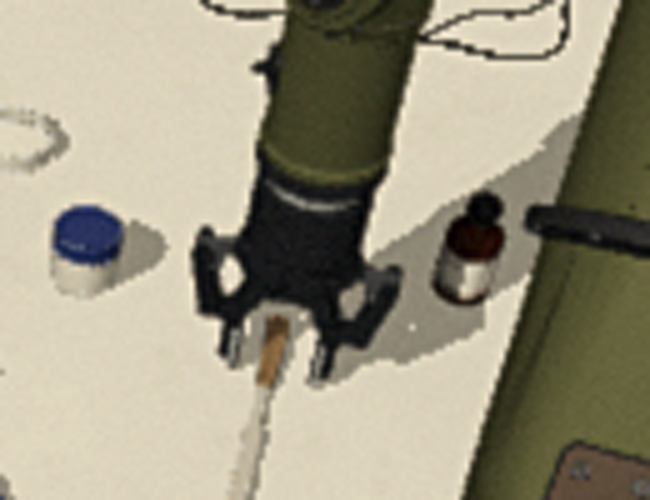

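```bash
python3 -m creep '[[30,0,0,0,0],[20,0,0,0,0],[8,0,0,0,0],[8,0,0,0,0],[8,0,0,0,0]]'
python3 - <<'E'
from h import *
rem(467,-304,-32,135)
s,ds=robot.camera("scene");C=cloud("scene",ds)
cv2.imwrite("pics/s8.png",cv2.resize(s[130:230,300:430],None,fx=5,fy=5,interpolation=cv2.INTER_CUBIC))
E
```

```text
time: 6.52
tcp_pos: [468.1, -304.8, -31.0]
orientation: [180.0, 0.5, 134.9]
ft_force: [-0.5, -0.2, -0.7]
grip_width: 11.9
t 6.53 tcp [ 468.1 -304.8  -31. ] rpy [180.    0.5 134.9] q [ 51.  42. -33. 111.  37.  37.  39.] F [-0.5 -0.2 -0.7] g 11.9
remaining units tool xyz [ 0.05 -0.01  0.04] turn units -0.01
```

View pics/s8.png

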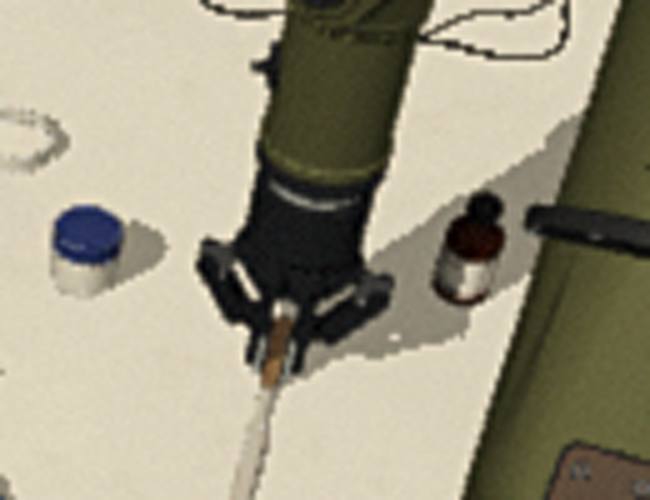

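```bash
python3 -m creep '[[4,0,0,0,0],[4,0,0,0,0]]'
```

```text
time: 6.82
tcp_pos: [468.0, -304.8, -31.1]
orientation: [180.0, 0.5, 134.9]
ft_force: [0.7, 0.7, 0.1]
grip_width: 12.0
```

```bash
python3 - <<'E'
from h import *
s,ds=robot.camera("scene");C=cloud("scene",ds)
for r in range(196,212):
    print(r,[(c,*C[r,c].round().astype(int).tolist(),int(s[r,c].mean())) for c in range(346,364) if C[r,c,2]>3 and C[r,c,2]<60])
E
```

```text
196 [(350, 475, -288, 39, 55), (351, 468, -286, 46, 15), (352, 465, -288, 48, 25), (353, 463, -290, 48, 29), (354, 486, -317, 16, 44), (355, 487, -323, 13, 57), (356, 484, -325, 14, 62), (357, 481, -327, 16, 62), (358, 465, -314, 36, 22), (359, 450, -304, 54, 21), (360, 450, -309, 51, 22), (361, 443, -306, 58, 23), (362, 450, -318, 47, 13), (363, 444, -316, 54, 12)]
197 [(346, 504, -299, 3, 210), (350, 474, -288, 35, 38), (351, 466, -285, 43, 24), (352, 466, -289, 42, 76), (353, 463, -291, 43, 36), (354, 483, -315, 15, 46), (355, 480, -317, 16, 59), (356, 481, -323, 12, 55), (357, 477, -323, 16, 51), (358, 452, -302, 48, 36), (359, 452, -307, 46, 21), (360, 447, -306, 50, 19), (361, 445, -309, 51, 23), (362, 447, -316, 46, 30), (363, 444, -317, 48, 31)]
198 [(350, 469, -284, 36, 35), (351, 472, -292, 30, 54), (352, 467, -291, 35, 129), (353, 463, -292, 38, 61), (354, 479, -313, 14, 53), (355, 478, -316, 14, 60), (356, 479, -322, 10, 56), (357, 474, -322, 15, 48), (358, 450, -302, 45, 92), (359, 449, -305, 45, 28), (360, 448, -309, 44, 16), (361, 447, -312, 43, 35), (362, 447, -317, 4
[... 2017 characters left out ...]
 -304, 12, 131), (358, 453, -313, 4, 125)]
206 [(352, 452, -285, 13, 111), (353, 453, -290, 10, 93), (354, 451, -293, 10, 96), (355, 447, -294, 13, 79), (363, 441, -325, 4, 208)]
207 [(348, 461, -277, 3, 207), (352, 453, -287, 6, 134), (353, 452, -290, 5, 123), (354, 448, -292, 8, 105), (357, 446, -303, 5, 209)]
208 [(347, 459, -271, 3, 205), (352, 447, -282, 9, 185), (353, 447, -286, 7, 172)]
209 [(347, 455, -268, 3, 206), (348, 453, -271, 3, 205), (352, 442, -278, 10, 176), (353, 442, -283, 8, 172)]
210 [(352, 438, -275, 10, 175), (353, 439, -281, 7, 162)]
211 [(349, 444, -268, 4, 206), (351, 439, -273, 5, 183), (352, 434, -272, 11, 175), (353, 435, -278, 7, 155), (355, 435, -286, 4, 210)]
```

The handle is held only along its upper half: the tips are at about z 8. I'll reopen slightly, go 5 mm lower and regrip.

```bash
python3 -m creep '[[26,0,0,0,0],[26,0,0,0.12,0],[26,0,0,0.12,0],[26,0,0,0,0]]'
python3 -m creep '[[8,0,0,0,0],[8,0,0,0,0],[8,0,0,0,0],[8,0,0,0,0]]'
```

```text
time: 7.38
tcp_pos: [468.6, -305.2, -32.0]
orientation: [-179.9, 0.7, 135.0]
ft_force: [0.3, 1.0, -0.3]
grip_width: 26.1
time: 7.88
tcp_pos: [468.9, -305.2, -31.6]
orientation: [-179.9, 0.7, 135.0]
ft_force: [-0.8, 0.6, 6.3]
grip_width: 12.0
```

```bash
python3 - <<'E'
from h import *
o=robot.observe();print(o["q"].round(1),o["ft_force"],o["torque"].round(2),o["effort"].round(1))
s,ds=robot.camera("scene");C=cloud("scene",ds)
cv2.imwrite("pics/s9.png",cv2.resize(s[160:220,320:390],None,fx=10,fy=10,interpolation=cv2.INTER_CUBIC))
o=robot.observe();print(o["ft_force"],o["tcp_pos"])
E
```

```text
[ 50.8  42.4 -32.6 110.9  37.8  37.   39. ] [-0.79919993  0.57317207  6.34421606] [ 0.1   0.26 -0.06] [ -0.1 -59.   -7.7 -13.2   0.2  -0.4   0. ]
[-1.28514931 -0.1609502   6.79300446] [ 468.90306348 -305.16789012  -31.64677211]
```

View pics/s9.png

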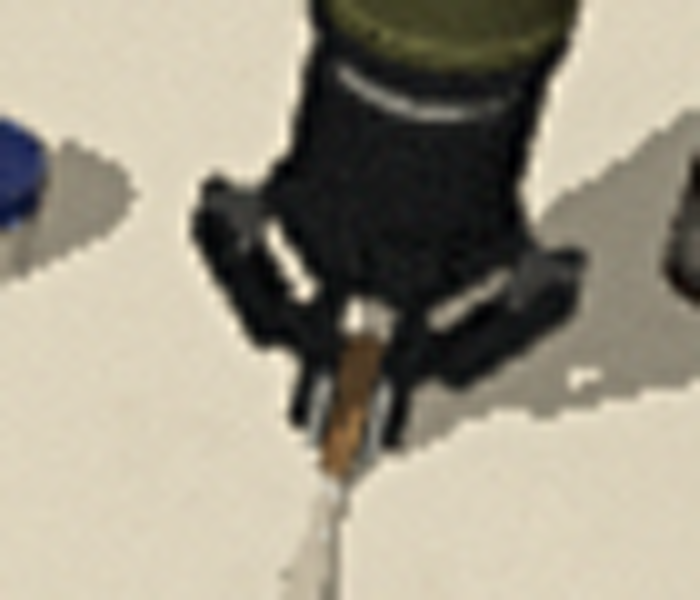

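```bash
python3 -m creep '[[8,0,0,-0.3,0],[8,0,0,-0.6,0],[8,0,0,-0.9,0],[8,0,0,-0.9,0],[8,0,0,-0.9,0]]'
python3 - <<'E'
from h import *
rem(483.3,30.4,80,85.2)
s,ds=robot.camera("scene")
cv2.imwrite("pics/s10.png",cv2.resize(s[110:230,300:450],None,fx=5,fy=5,interpolation=cv2.INTER_CUBIC))
E
```

```text
time: 8.55
tcp_pos: [467.0, -303.4, 61.2]
orientation: [-179.9, 0.5, 135.0]
ft_force: [-0.0, 0.2, 0.2]
grip_width: 11.9
t 8.55 tcp [ 467.  -303.4   61.2] rpy [-179.9    0.5  135. ] q [ 55.  36. -39. 107.  30.  48.  46.] F [-0.   0.2  0.2] g 11.9
remaining units tool xyz [ 8.98  9.9  -0.85] turn units 8.3
```

View pics/s10.png

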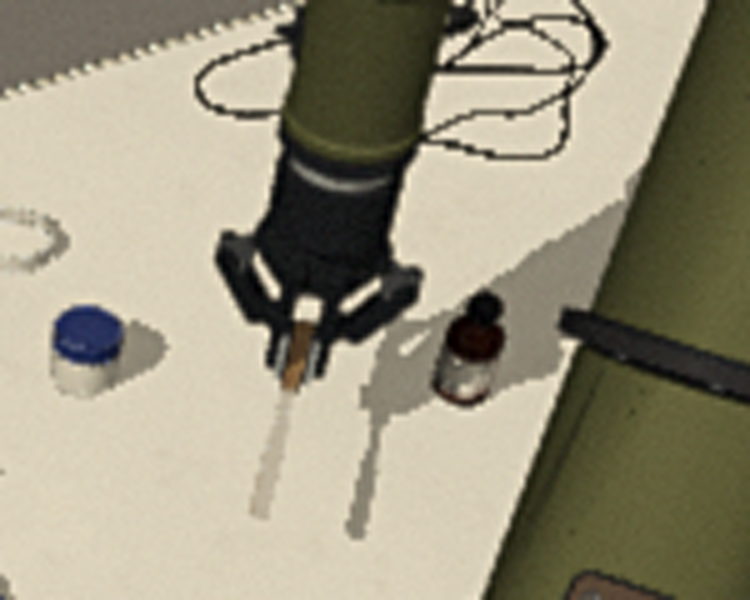

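```bash
python3 -m creep '[[8,0.4,0.4,-0.4,0.5],[8,0.6,0.6,-0.4,0.8],[8,0.7,0.6,-0.1,0.9],[8,0.75,0.52,0,0.9],[8,0.8,0.45,0,0.9]]'
python3 -m creep '[[8,0.85,0.38,0,0.9],[8,0.88,0.3,0,0.9],[8,0.9,0.2,0,0.9],[8,0.9,0.1,0,0.9],[8,0.9,0.03,0,0.6]]'
python3 - <<'E'
from h import *
rem(483.3,30.4,80,85.2)
E
```

```text
time: 9.22
tcp_pos: [474.1, -199.2, 90.0]
orientation: [179.6, 0.8, 110.0]
ft_force: [-0.8, -0.3, -0.4]
grip_width: 12.1
time: 9.85
tcp_pos: [482.2, -80.1, 91.6]
orientation: [179.1, 0.5, 84.0]
ft_force: [0.9, 0.7, -0.4]
grip_width: 12.1
t 9.85 tcp [482.2 -80.1  91.6] rpy [179.1   0.5  84. ] q [ 25.  25. -27. 115.  17.  42. -18.] F [ 0.9  0.7 -0.4] g 12.1
remaining units tool xyz [ 4.4  -0.43  0.42] turn units -0.2
```

```bash
python3 -m creep '[[8,0.9,-0.08,0,-0.1],[8,0.9,-0.08,0.1,-0.1],[8,0.9,-0.08,0.1,0],[8,0.9,-0.08,0.1,0],[8,0.6,-0.08,0.1,0]]'
python3 -m creep '[[8,0,0,0,0]]'
python3 - <<'E'
from h import *
rem(483.3,30.4,80,85.2)
s,ds=robot.camera("scene")
cv2.imwrite("pics/s11.png",cv2.resize(s[130:280,150:350],None,fx=4,fy=4,interpolation=cv2.INTER_CUBIC))
t,dt=robot.camera("top")
cv2.imwrite("pics/t11.png",cv2.resize(t[140:260,180:340],None,fx=5,fy=5,interpolation=cv2.INTER_CUBIC))
E
```

```text
time: 10.48
tcp_pos: [482.2, 30.5, 83.1]
orientation: [179.0, 0.4, 85.3]
ft_force: [-0.1, -0.8, 0.2]
grip_width: 12.2
time: 10.6
tcp_pos: [482.1, 31.5, 83.3]
orientation: [179.0, 0.4, 85.4]
ft_force: [0.1, 0.2, 0.0]
grip_width: 11.8
t 10.6 tcp [482.1  31.5  83.3] rpy [179.    0.4  85.4] q [ 12.  26. -27. 117.  18.  41. -31.] F [0.1 0.2 0. ] g 11.8
remaining units tool xyz [-0.04  0.05  0.13] turn units 0.04
```

View pics/s11.png

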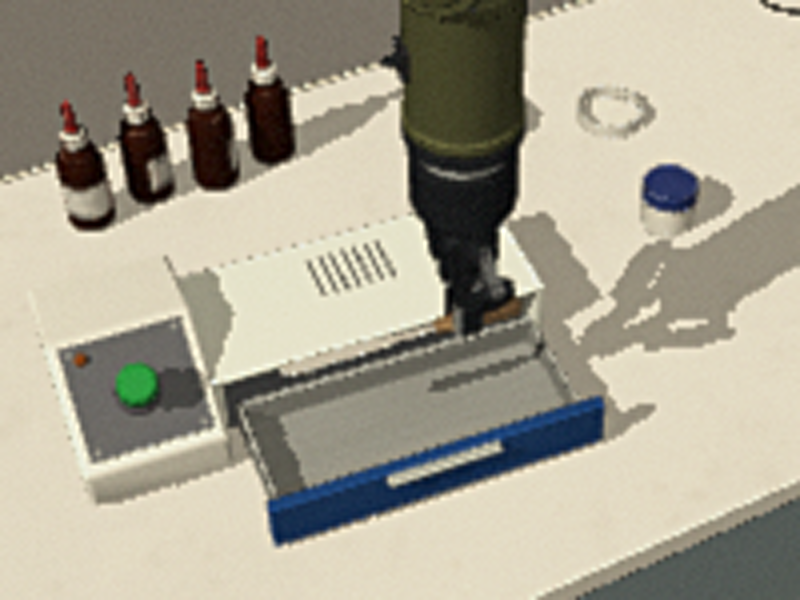

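View pics/t11.png

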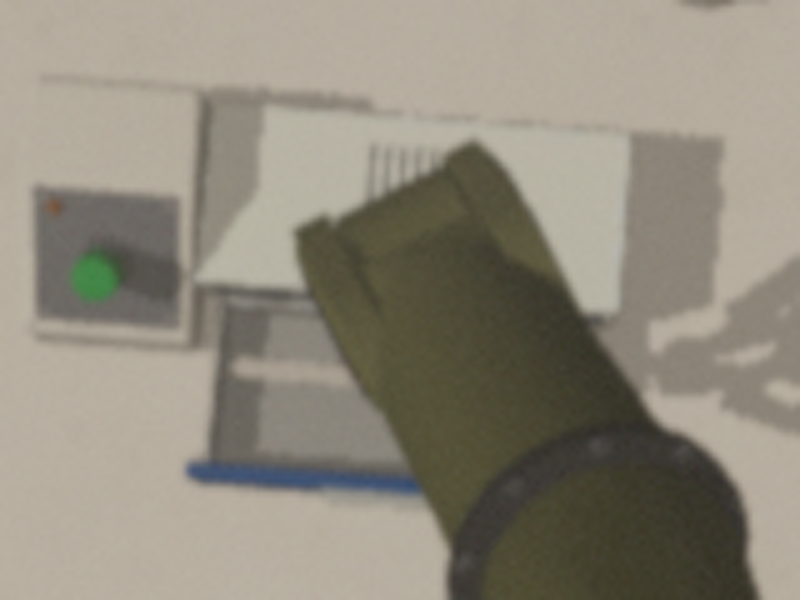

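```bash
python3 - <<'E'
from h import *
print(pix2w("top",180+235/5,140+366/5,120), pix2w("top",180+340/5,140+375/5,120))
print([pix2w("top",180+u/5,140+v/5,10).round() for u,v in ((262,305),(258,462))])
E
python3 -m creep '[[8,0,0.05,0.8,0],[8,0,0,0.9,0],[8,0,0,0.8,0],[8,0,0,0.6,0],[8,0,0,0,0]]'
python3 - <<'E'
from h import *
rem(483.3,30.4,-20,85.2)
s,ds=robot.camera("scene")
cv2.imwrite("pics/s12.png",cv2.resize(s[130:280,150:350],None,fx=4,fy=4,interpolation=cv2.INTER_CUBIC))
E
```

```text
[493.19322137 169.34354333 120.        ] [486.96656216 104.29455604 120.        ]
[array([552., 167.,  10.]), array([445., 169.,  10.])]
time: 11.32
tcp_pos: [486.2, 22.1, 4.4]
orientation: [178.9, 0.6, 84.8]
ft_force: [-0.1, 0.7, -0.5]
grip_width: 11.9
t 11.32 tcp [486.2  22.1   4.4] rpy [178.9   0.6  84.8] q [  8.  33. -21. 121.  25.  30. -37.] F [-0.1  0.7 -0.5] g 11.9
remaining units tool xyz [ 0.33 -0.17  0.97] turn units -0.07
```

View pics/s12.png

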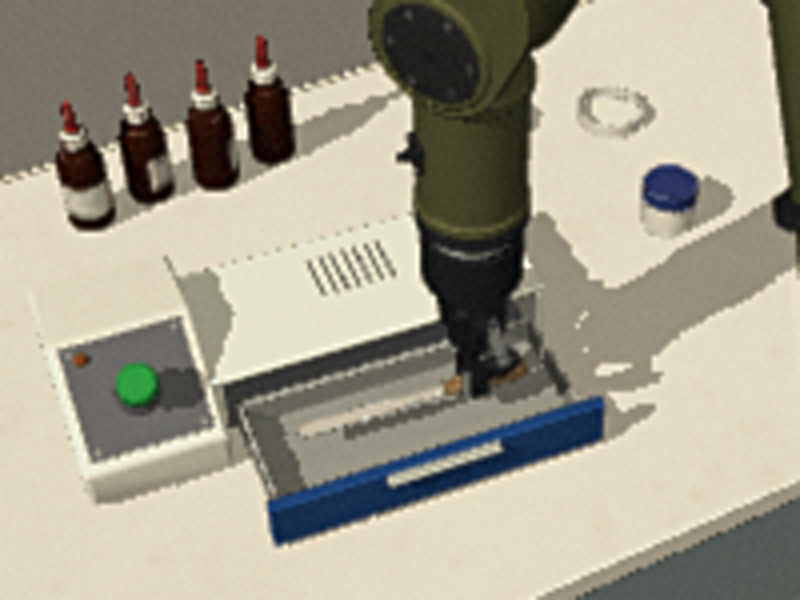

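```bash
python3 -m creep '[[8,0.3,-0.15,0.3,0],[8,0,0,0.3,0],[8,0,0,0,0]]'
python3 - <<'E'
from h import *
rem(483.3,30.4,-20,85.2)
E
```

```text
time: 11.75
tcp_pos: [484.6, 29.9, -9.8]
orientation: [178.7, 0.6, 84.7]
ft_force: [-0.2, -0.9, -0.4]
grip_width: 11.9
t 11.75 tcp [484.6  29.9  -9.8] rpy [178.7   0.6  84.7] q [  6.  34. -19. 122.  26.  27. -39.] F [-0.2 -0.9 -0.4] g 11.9
remaining units tool xyz [ 0.02 -0.07  0.41] turn units -0.08
```

```bash
python3 -m creep '[[8,0,0,0.2,0],[8,0,0,0.1,0],[8,0,0,0,0]]'
python3 - <<'E'
from h import *
rem(483.3,30.4,-20,85.2)
s,ds=robot.camera("scene")
cv2.imwrite("pics/s13.png",cv2.resize(s[170:270,190:320],None,fx=6,fy=6,interpolation=cv2.INTER_CUBIC))
E
```

```text
time: 12.12
tcp_pos: [485.1, 29.8, -17.6]
orientation: [178.6, 0.6, 84.7]
ft_force: [0.2, 1.2, -0.4]
grip_width: 12.3
t 12.12 tcp [485.1  29.8 -17.6] rpy [178.6   0.6  84.7] q [  5.  35. -19. 122.  27.  26. -40.] F [ 0.2  1.2 -0.4] g 12.3
remaining units tool xyz [ 0.02 -0.07  0.09] turn units -0.08
```

View pics/s13.png

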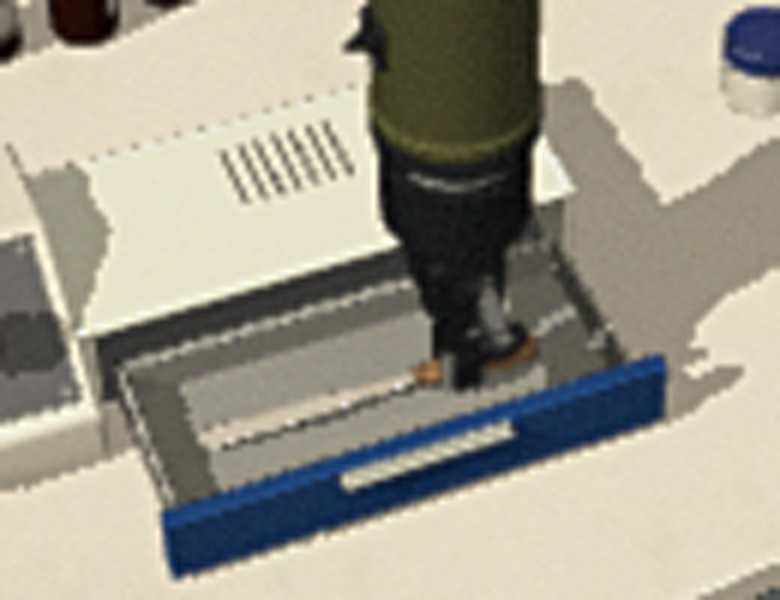

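```bash
python3 -m creep '[[8,0,0,0.08,0],[8,0,0,0.06,0]]'; python3 -m creep '[[8,0,0,0.08,0],[8,0,0,0,0]]'
```

```text
time: 12.42
tcp_pos: [485.4, 29.7, -21.0]
orientation: [178.6, 0.6, 84.7]
ft_force: [0.5, 0.2, -0.4]
grip_width: 11.7
time: 12.68
tcp_pos: [487.2, 29.6, -21.5]
orientation: [178.4, 0.6, 84.7]
ft_force: [0.1, 0.6, -0.1]
grip_width: 12.4
```

```bash
python3 -m creep '[[20,0,0,0,0],[28,0,0,0,0],[36,0,0,0,0]]'; python3 -m creep '[[36,0,0,-0.2,0],[36,0,0,-0.5,0],[36,0,0,-0.8,0],[36,0,0,-0.9,0],[36,0,0,-0.9,0]]'
python3 - <<'E'
from h import *
rem(483.3,30.4,80,85.2)
s,ds=robot.camera("scene")
cv2.imwrite("pics/s14.png",cv2.resize(s[170:270,190:320],None,fx=6,fy=6,interpolation=cv2.INTER_CUBIC))
E
```

```text
time: 13.05
tcp_pos: [487.1, 29.6, -21.7]
orientation: [178.4, 0.6, 84.7]
ft_force: [-0.6, -0.2, -0.2]
grip_width: 36.1
time: 13.68
tcp_pos: [483.5, 30.9, 64.3]
orientation: [178.6, 0.6, 84.8]
ft_force: [0.7, -0.2, 0.0]
grip_width: 35.8
t 13.68 tcp [483.5  30.9  64.3] rpy [178.6   0.6  84.8] q [ 10.  27. -25. 118.  20.  38. -34.] F [ 0.7 -0.2  0. ] g 35.8
remaining units tool xyz [-0.03  0.01 -0.63] turn units -0.07
```

View pics/s14.png

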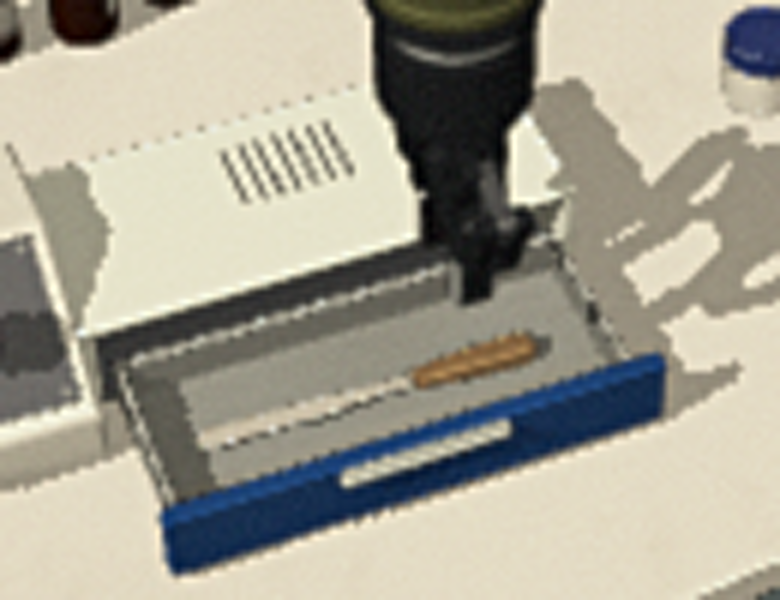

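```bash
python3 -m creep '[[5,0.3,-0.28,-0.1,-1],[5,0.33,-0.25,-0.1,-1],[5,0.36,-0.21,0,-1],[5,0.38,-0.17,0,-1],[5,0.4,-0.12,0,-1]]'
python3 -m creep '[[5,0.41,-0.08,0,-1],[5,0.42,-0.04,0,-1],[5,0.42,0.01,0,-1],[5,0.42,0.05,0,-1],[5,0.4,0.1,0,-1]]'
python3 - <<'E'
from h import *
rem(388,153,30,175.2)
E
```

```text
time: 14.35
tcp_pos: [453.6, 72.8, 75.0]
orientation: [178.6, 1.6, 115.6]
ft_force: [-0.4, 0.3, -0.1]
grip_width: 5.1
time: 14.98
tcp_pos: [421.3, 115.4, 76.3]
orientation: [179.6, 2.3, 146.6]
ft_force: [-0.1, -0.1, 0.3]
grip_width: 5.3
t 14.97 tcp [421.3 115.4  76.3] rpy [179.6   2.3 146.6] q [ 11.  26. -44. 124.  31.  40.   3.] F [-0.1 -0.1  0.3] g 5.3
remaining units tool xyz [2.01 0.51 1.78] turn units -4.77
```

```bash
python3 -m creep '[[5,0.38,0.12,0,-1],[5,0.37,0.16,0,-1],[5,0.34,0.2,0,-1],[5,0.32,0.24,0,-1],[5,0.3,0.27,0,-0.8]]'
python3 - <<'E'
from h import *
rem(388,153,-6,175.2)
s,ds=robot.camera("scene")
cv2.imwrite("pics/s15.png",cv2.resize(s[130:280,150:350],None,fx=4,fy=4,interpolation=cv2.INTER_CUBIC))
E
```

```text
time: 15.6
tcp_pos: [389.2, 154.7, 77.2]
orientation: [-179.1, 2.4, 176.4]
ft_force: [0.4, -0.1, 0.4]
grip_width: 4.7
t 15.6 tcp [389.2 154.7  77.2] rpy [-179.1    2.4  176.4] q [ 10.  26. -52. 126.  36.  41.  19.] F [ 0.4 -0.1  0.4] g 4.7
remaining units tool xyz [ 0.18 -0.02  3.32] turn units 0.2
```

View pics/s15.png

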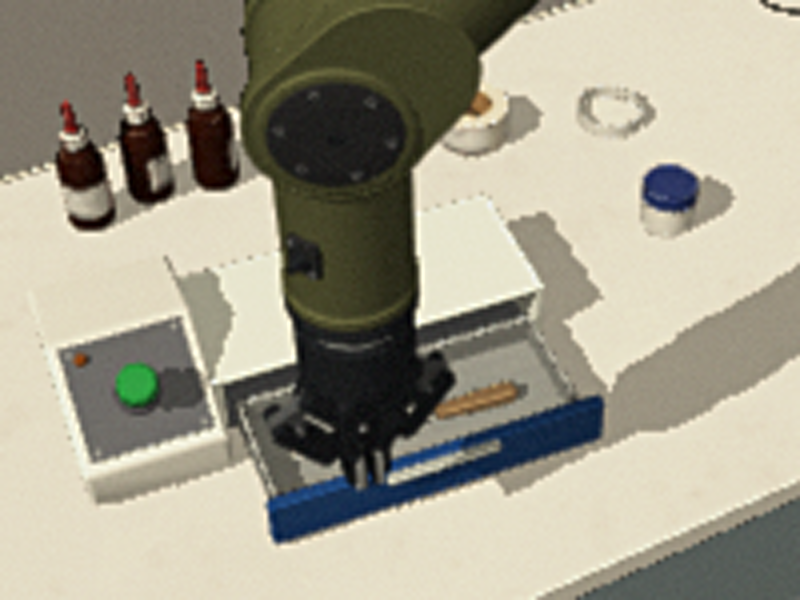

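```bash
python3 - <<'E'
from h import *
for z in (77,95,108,115): print(z,(w2pix("scene",[389-8,154.7,z])-[150,130])*4)
E
python3 -m creep '[[2,0.1,0,0.7,0.1],[2,0.05,0,0.8,0.1],[2,0,0,0.8,0],[2,0,0,0.7,0],[2,0,0,0,0]]'
python3 - <<'E'
from h import *
rem(388,153,-6,175.2)
s,ds=robot.camera("scene")
cv2.imwrite("pics/s16.png",cv2.resize(s[130:280,150:350],None,fx=4,fy=4,interpolation=cv2.INTER_CUBIC))
E
```

```text
77 [370.15881229 511.1938455 ]
95 [369.00895455 495.66295943]
108 [368.16108665 484.21098638]
115 [367.69833622 477.96071397]
time: 16.27
tcp_pos: [390.1, 153.7, 2.7]
orientation: [-179.1, 2.7, 175.0]
ft_force: [-0.1, -0.6, -0.2]
grip_width: 2.1
t 16.27 tcp [390.1 153.7   2.7] rpy [-179.1    2.7  175. ] q [  1.  33. -41. 131.  50.  31.   5.] F [-0.1 -0.6 -0.2] g 2.1
remaining units tool xyz [ 0.1  -0.03  0.35] turn units -0.03
```

View pics/s16.png

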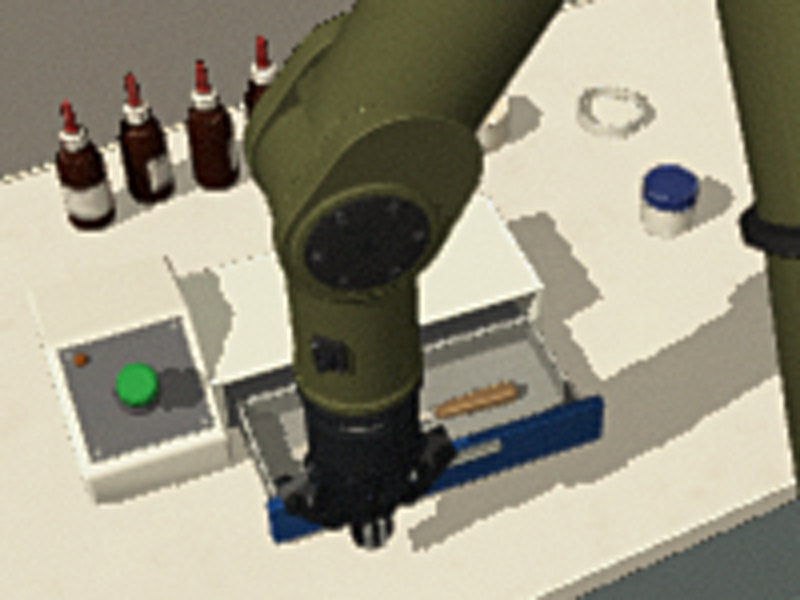

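```bash
python3 -m creep '[[2,0,0,0.35,0],[2,-0.3,0,0,0],[2,-0.3,0,0,0],[2,-0.3,0,0,0]]'
python3 -m creep '[[2,-0.25,0,0,0],[2,-0.3,0,0,0],[2,-0.3,0,0,0],[2,-0.3,0,0,0],[2,-0.3,0,0,0]]'
python3 - <<'E'
from h import *
rem(530,141,-6,175.2)
s,ds=robot.camera("scene")
cv2.imwrite("pics/s17.png",cv2.resize(s[130:280,150:350],None,fx=4,fy=4,interpolation=cv2.INTER_CUBIC))
E
```

```text
time: 16.82
tcp_pos: [415.8, 151.8, -3.0]
orientation: [-179.2, 2.9, 174.9]
ft_force: [0.5, 0.2, 0.7]
grip_width: 2.1
time: 17.45
tcp_pos: [453.1, 148.1, -1.5]
orientation: [-179.2, 2.8, 174.9]
ft_force: [-1.8, 0.7, -0.8]
grip_width: 1.8
t 17.45 tcp [453.1 148.1  -1.5] rpy [-179.2    2.8  174.9] q [  5.  37. -42. 124.  48.  36.  13.] F [-1.8  0.7 -0.8] g 1.8
remaining units tool xyz [-3.07 -0.    0.33] turn units -0.05
```

View pics/s17.png

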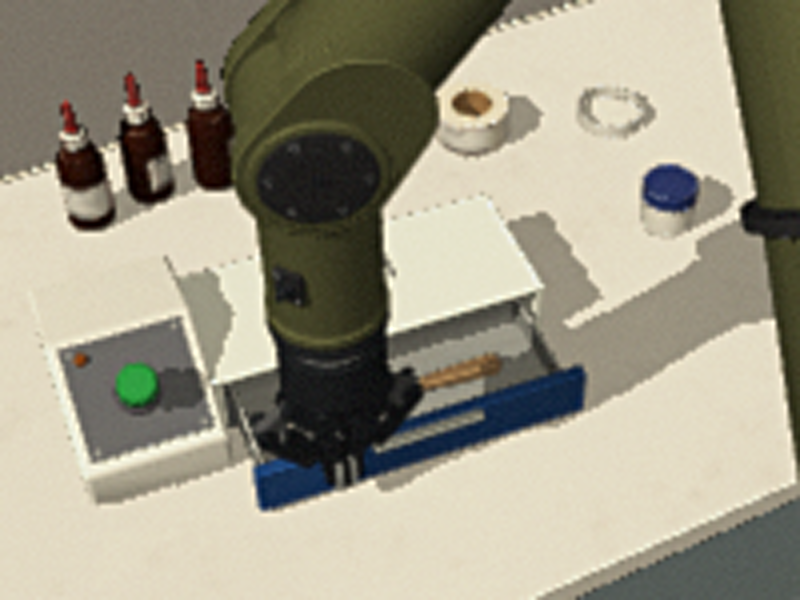

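```bash
python3 -m creep '[[2,-0.3,0,0.04,0],[2,-0.3,0,0.04,0],[2,-0.3,0,0.02,0],[2,-0.3,0,0.02,0],[2,-0.3,0,0.02,0]]'
python3 -m creep '[[2,-0.3,0,0.02,0],[2,-0.3,0,0.02,0],[2,-0.25,0,0.02,0],[2,-0.2,0,0.02,0]]'
python3 - <<'E'
from h import *
rem(530,141,-6,175.2)
s,ds=robot.camera("scene")
cv2.imwrite("pics/s18.png",cv2.resize(s[130:280,150:350],None,fx=4,fy=4,interpolation=cv2.INTER_CUBIC))
E
```

```text
time: 18.12
tcp_pos: [494.6, 144.5, -2.7]
orientation: [-179.2, 2.9, 174.9]
ft_force: [-2.3, 0.4, 1.2]
grip_width: 2.0
time: 18.62
tcp_pos: [522.9, 142.0, -3.4]
orientation: [-179.2, 2.9, 174.9]
ft_force: [-2.6, 0.8, 1.8]
grip_width: 2.0
t 18.62 tcp [522.9 142.   -3.4] rpy [-179.2    2.9  174.9] q [  8.  41. -43. 114.  47.  41.  20.] F [-2.6  0.8  1.8] g 2.0
remaining units tool xyz [-0.28 -0.01  0.12] turn units -0.05
```

View pics/s18.png

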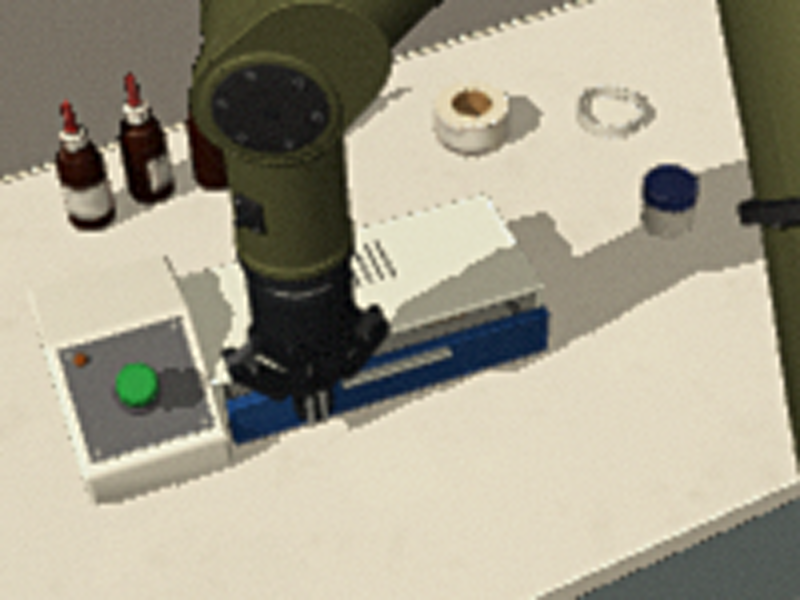

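```bash
python3 -m creep '[[2,-0.2,0,0.02,0],[2,-0.2,0,0.02,0],[2,-0.15,0,0.02,0]]'
python3 -m creep '[[2,-0.12,0,0.02,0],[2,-0.12,0,0,0]]'
python3 -m creep '[[2,-0.12,0,0,0],[2,-0.12,0,0,0]]'
```

```text
time: 19.05
tcp_pos: [535.1, 140.7, -4.5]
orientation: [-179.2, 2.7, 174.9]
ft_force: [-18.2, 1.5, 14.6]
grip_width: 1.9
time: 19.3
tcp_pos: [534.6, 140.7, -5.1]
orientation: [-179.0, 2.2, 175.1]
ft_force: [-10.9, 1.2, 9.4]
grip_width: 2.0
time: 19.55
tcp_pos: [534.2, 140.6, -5.2]
orientation: [-178.8, 1.6, 175.3]
ft_force: [-9.9, 0.2, 8.7]
grip_width: 2.3
```

```bash
python3 -m creep '[[2,0.3,0,-0.05,0],[2,0.6,0,-0.1,0],[2,0.6,0,-0.4,0]]'
python3 - <<'E'
from h import *
rem(530,141,-6,175.2)
s,ds=robot.camera("scene")
cv2.imwrite("pics/s19.png",cv2.resize(s[160:260,180:310],None,fx=6,fy=6,interpolation=cv2.INTER_CUBIC))
E
```

```text
time: 19.92
tcp_pos: [495.6, 143.9, 7.5]
orientation: [-178.8, 1.6, 175.2]
ft_force: [0.1, -0.2, 0.3]
grip_width: 2.3
t 19.93 tcp [495.6 143.9   7.5] rpy [-178.8    1.6  175.2] q [  8.  39. -45. 116.  45.  42.  20.] F [ 0.1 -0.2  0.3] g 2.3
remaining units tool xyz [-1.36  0.01  0.58] turn units -0.0
```

View pics/s19.png

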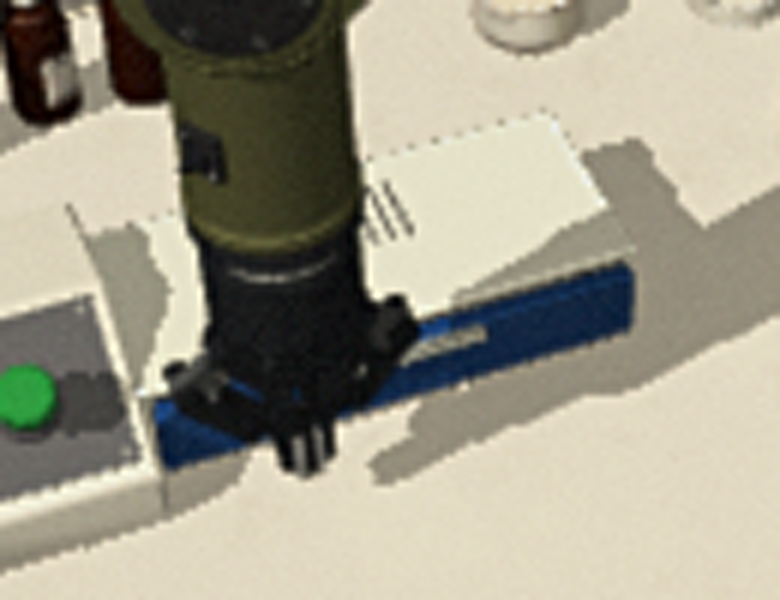

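```bash
python3 -m creep '[[50,0.2,0,-0.9,0],[50,0.2,0,-1,0],[50,0,0,-1,0],[50,0,0,-1,0],[50,0,0,-0.7,0]]'
python3 - <<'E'
from h import *
rem(558.2,263.4,110,175.2)
s,ds=robot.camera("scene")
cv2.imwrite("pics/s20.png",cv2.resize(s[160:260,170:300],None,fx=6,fy=6,interpolation=cv2.INTER_CUBIC))
s,ds=robot.camera("top")
cv2.imwrite("pics/t20.png",cv2.resize(s[140:260,180:320],None,fx=5,fy=5,interpolation=cv2.INTER_CUBIC))
E
```

```text
time: 20.6
tcp_pos: [478.4, 148.1, 128.5]
orientation: [-178.7, 1.8, 175.5]
ft_force: [0.6, -0.3, 0.4]
grip_width: 50.2
t 20.6 tcp [478.4 148.1 128.5] rpy [-178.7    1.8  175.5] q [ 15.  29. -54. 111.  32.  55.  31.] F [ 0.6 -0.3  0.4] g 50.2
remaining units tool xyz [-2.79  4.87  0.72] turn units 0.04
```

View pics/s20.png

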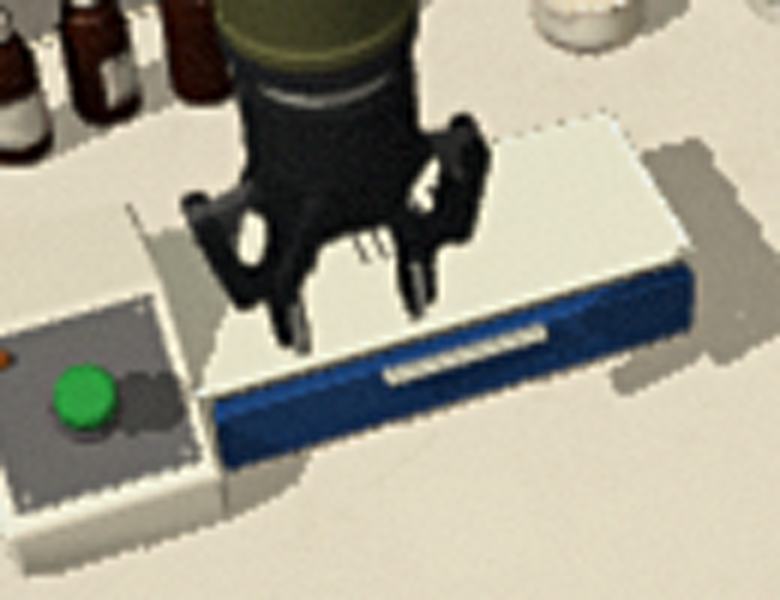

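View pics/t20.png

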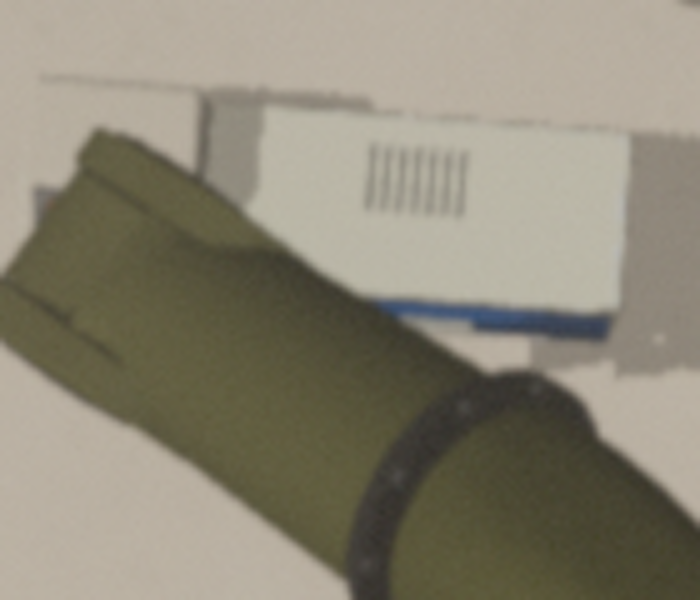

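```bash
python3 - <<'E'
from h import *
p=[546.65,67.25,-.08453]
def W(X,Y,z):
    c,s=np.cos(p[2]),np.sin(p[2]);return [p[0]+c*X-s*Y,p[1]+s*X+c*Y,z]
for d in(0,5,10):
    print(d,[((w2pix("scene",W(-12-d,Y,z))-[170,160]+.4)*6).round(0).tolist() for Y,z in((-135,52),(-135,6),(135,52),(135,6))],((w2pix("top",W(-12-d,-135,52))-[180,140]+.4)*5).round())
E
```

```text
0 [[699.0, 277.0], [696.0, 334.0], [218.0, 422.0], [228.0, 478.0]] [611. 336.]
5 [[703.0, 283.0], [699.0, 340.0], [221.0, 428.0], [231.0, 485.0]] [611. 343.]
10 [[706.0, 289.0], [703.0, 347.0], [224.0, 435.0], [234.0, 492.0]] [610. 351.]
```

```bash
python3 - <<'E'
from h import *
p=[546.65,67.25,-.08453]
def W(X,Y,z):
    c,s=np.cos(p[2]),np.sin(p[2]);return [p[0]+c*X-s*Y,p[1]+s*X+c*Y,z]
print([((w2pix("scene",W(0,Y,60))-[170,160]+.4)*6).round(0).tolist() for Y in(-140,140)])
s,ds=robot.camera("scene");C=cloud("scene",ds);h=cv2.cvtColor(s,cv2.COLOR_BGR2HSV)
m=(cv2.inRange(h,(105,120,40),(125,255,255))>0)&(C[...,2]>12)&(C[...,2]<44)&(C[...,0]<590)&(C[...,0]>480)
q=C[m]; c,sn=np.cos(p[2]),np.sin(p[2]); X=c*(q[:,0]-p[0])+sn*(q[:,1]-p[1]); Y=-sn*(q[:,0]-p[0])+c*(q[:,1]-p[1])
for a in range(-135,136,54):
    k=(Y>a)&(Y<a+54); print(a,k.sum(),np.median(X[k]) if k.any() else None)
# old image
z=np.load("d0.npz");s=z["s"];C=cloud("scene",z["ds"]);h=cv2.cvtColor(s,cv2.COLOR_BGR2HSV)
m=(cv2.inRange(h,(105,120,40),(125,255,255))>0)&(C[...,2]>12)&(C[...,2]<44)&(C[...,0]<590)&(C[...,0]>380)
q=C[m];X=c*(q[:,0]-p[0])+sn*(q[:,1]-p[1]);Y=-sn*(q[:,0]-p[0])+c*(q[:,1]-p[1]);k=abs(Y)<135;print("old",np.median(X[k]))
rem(558.2,263.4,60,175.2)
E
```

```text
[[699.0, 249.0], [200.0, 398.0]]
-135 91 -10.384546095457162
-81 86 -9.746480803541939
-27 74 -9.83766508119496
27 100 -10.292390944353151
81 110 -9.743166298668239
135 0 None
old -126.51381133053418
t 20.75 tcp [478.8 148.  127.7] rpy [-178.7    1.8  175.4] q [ 15.  29. -54. 111.  32.  55.  31.] F [ 0.8 -0.1  0.3] g 49.7
remaining units tool xyz [-2.71  4.91  2.69] turn units 0.04
```

The depth image puts the drawer's front face at X ≈ −10, matching shut at −12, and the push ended on a firm stop. Next is the knob.

```bash
python3 -m creep '[[50,-0.4,0.7,0,0],[50,-0.45,0.85,0,0],[50,-0.5,0.9,0,0],[50,-0.5,0.9,0,0],[50,-0.45,0.8,0,0]]'
python3 -m creep '[[50,-0.3,0.4,0.2,0],[50,0,0,0,0]]'
python3 - <<'E'
from h import *
rem(558.2,263.4,45,175.2)
s,ds=robot.camera("scene")
cv2.imwrite("pics/s21.png",cv2.resize(s[150:250,130:260],None,fx=6,fy=6,interpolation=cv2.INTER_CUBIC))
E
```

```text
time: 21.38
tcp_pos: [544.2, 244.3, 120.7]
orientation: [-178.3, 1.5, 175.2]
ft_force: [-0.1, -0.4, -0.7]
grip_width: 50.3
time: 21.62
tcp_pos: [552.4, 254.3, 112.8]
orientation: [-178.2, 1.3, 175.3]
ft_force: [0.1, -0.9, 0.1]
grip_width: 50.1
t 21.62 tcp [552.4 254.3 112.8] rpy [-178.2    1.3  175.3] q [  1.  39. -50.  95.  35.  63.  25.] F [ 0.1 -0.9  0.1] g 50.1
remaining units tool xyz [-0.14  0.47  2.7 ] turn units 0.01
```

View pics/s21.png

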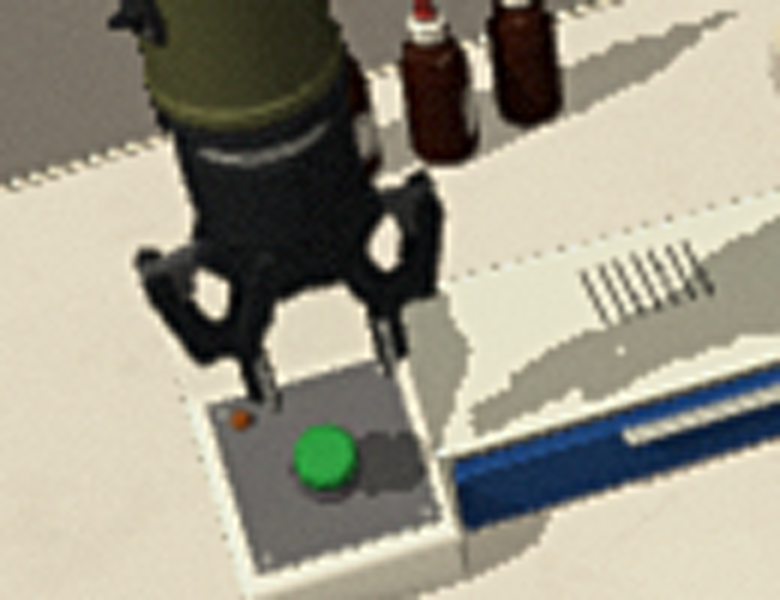

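```bash
python3 -m creep '[[50,-0.14,0.45,0.4,0],[50,0,0,0.5,0],[50,0,0,0.4,0],[50,0,0,0,0]]'
python3 - <<'E'
from h import *
rem(558.2,263.4,45,175.2)
s,ds=robot.camera("scene")
cv2.imwrite("pics/s22.png",cv2.resize(s[170:250,140:240],None,fx=7,fy=7,interpolation=cv2.INTER_CUBIC))
C=cloud("scene",ds)
g=cv2.inRange(cv2.cvtColor(s,cv2.COLOR_BGR2HSV),(50,120,40),(75,255,255))>0
g&=(C[...,0]<700)&(C[...,0]>450)&(C[...,1]>150);print(np.argwhere(g).mean(0)[::-1],C[g].mean(0))
E
```

```text
time: 22.18
tcp_pos: [556.7, 261.7, 77.3]
orientation: [-178.1, 1.3, 175.2]
ft_force: [0.1, -0.6, 0.9]
grip_width: 50.4
t 22.18 tcp [556.7 261.7  77.3] rpy [-178.1    1.3  175.2] q [ -1.  41. -48.  96.  37.  60.  23.] F [ 0.1 -0.6  0.9] g 50.4
remaining units tool xyz [-0.02  0.11  1.29] turn units 0.0
[183.78888889 225.98888889] [552.72649701 264.61166723  95.83748873]
```

View pics/s22.png

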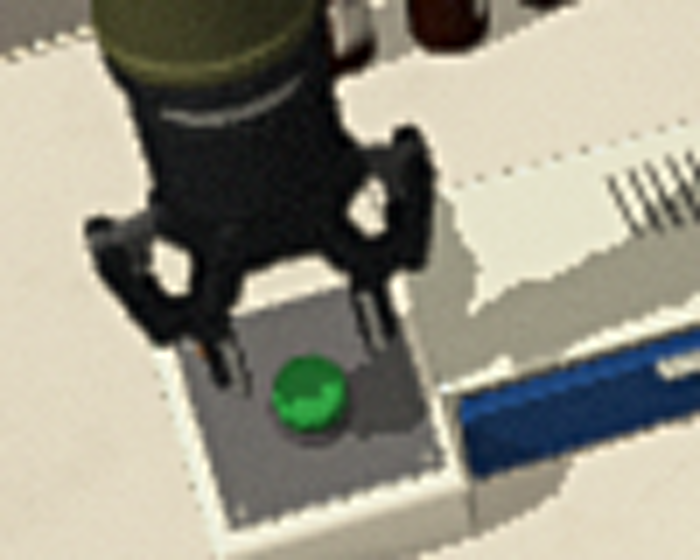

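```bash
python3 - <<'E'
from h import *
p=[546.65,67.25,-.08453];c,sn=np.cos(p[2]),np.sin(p[2])
s,ds=robot.camera("scene");C=cloud("scene",ds)
X=c*(C[...,0]-p[0])+sn*(C[...,1]-p[1]);Y=-sn*(C[...,0]-p[0])+c*(C[...,1]-p[1]);Z=C[...,2]
m=(Z>112)&(Z<135)&(abs(X)<40)&(abs(Y-196)<60)
for lo,hi in((140,196),(196,250)):
    k=m&(Y>lo)&(Y<hi);print(k.sum(),X[k].min().round(),X[k].max().round(),np.percentile(Y[k],[3,25,50,75,97]).round(1),Z[k].min())
h=cv2.cvtColor(s,cv2.COLOR_BGR2HSV);g=(cv2.inRange(h,(50,100,30),(75,255,255))>0)&(abs(Y-196)<40)&(abs(X)<50)
print(np.percentile(Y[g],[3,50,97]).round(1),np.percentile(X[g],[3,50,97]).round(1),np.percentile(Z[g],[3,50,97]).round(1))
E
```

```text
19 -21.0 -1.0 [158.4 162.5 166.  169.  170.6] 118.30710220071883
18 -21.0 -13.0 [220.9 223.5 226.4 231.  233.6] 112.61216295200745
[183.4 196.8 210. ] [-20.2 -11.1   0.8] [ 80.2  97.2 104.4]
```

```bash
python3 -m creep '[[50,0,0.05,0.5,0],[50,0,0,0.5,0],[50,0,0,0.3,0],[50,0,0,0,0]]'
python3 - <<'E'
from h import *
rem(557,263,44,175.2)
s,ds=robot.camera("scene")
cv2.imwrite("pics/s23.png",cv2.resize(s[170:250,140:240],None,fx=7,fy=7,interpolation=cv2.INTER_CUBIC))
E
```

```text
time: 22.78
tcp_pos: [558.2, 262.3, 43.8]
orientation: [-178.1, 1.4, 175.2]
ft_force: [0.2, 0.1, 0.2]
grip_width: 50.0
t 22.77 tcp [558.2 262.3  43.8] rpy [-178.1    1.4  175.2] q [ -2.  43. -46.  98.  40.  56.  21.] F [0.2 0.1 0.2] g 50.0
remaining units tool xyz [ 0.05  0.02 -0.01] turn units -0.0
```

View pics/s23.png

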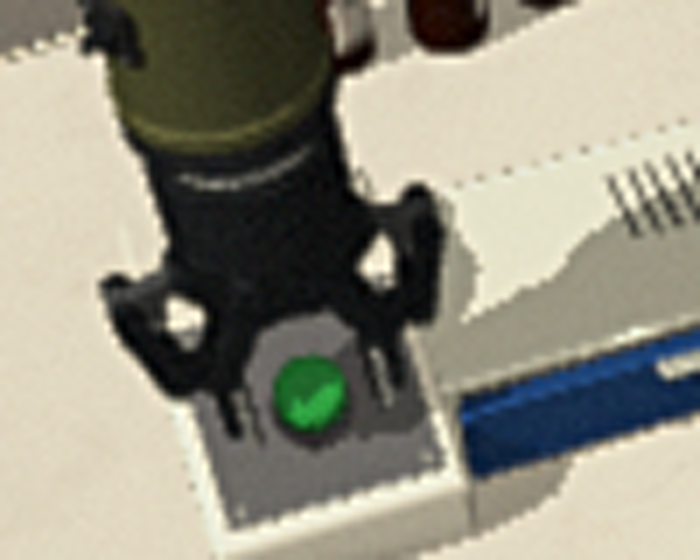

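```bash
python3 -m creep '[[38,0,0,0,0],[32,0,0,0,0],[26,0,0,0,0],[20,0,0,0,0],[20,0,0,0,0]]'
python3 - <<'E'
from h import *
rem(557,263,44,175.2)
s,ds=robot.camera("scene")
cv2.imwrite("pics/s24.png",cv2.resize(s[170:250,140:240],None,fx=7,fy=7,interpolation=cv2.INTER_CUBIC))
E
```

```text
time: 23.45
tcp_pos: [558.7, 263.1, 45.2]
orientation: [-178.2, 1.5, 175.2]
ft_force: [-1.1, 0.5, -0.6]
grip_width: 28.1
t 23.45 tcp [558.7 263.1  45.2] rpy [-178.2    1.5  175.2] q [ -2.  43. -47.  98.  40.  56.  21.] F [-1.1  0.5 -0.6] g 28.1
remaining units tool xyz [ 0.07 -0.01  0.05] turn units 0.0
```

View pics/s24.png

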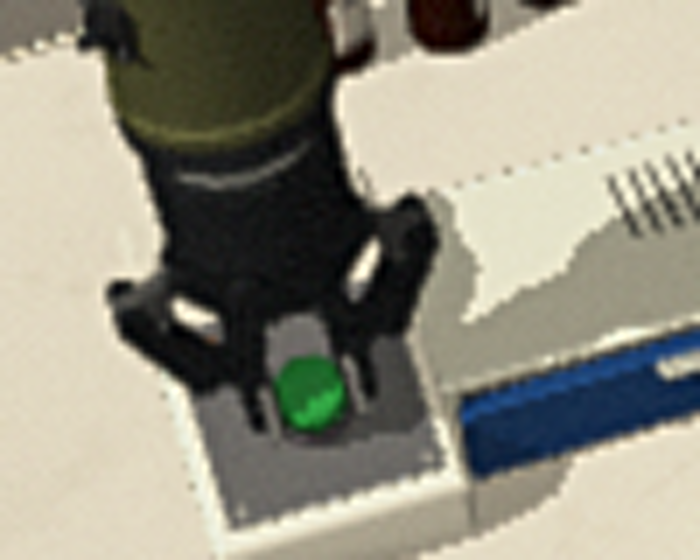

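```bash
python3 -m creep '[[20,0.07,0,-0.12,0],[20,0.07,0,-0.12,0]]'; python3 -m creep '[[20,0.07,0,-0.12,0],[20,0.06,0,-0.1,0]]';python3 -m creep '[[20,0,0,0,0]]'
```

```text
time: 23.75
tcp_pos: [555.5, 263.4, 50.7]
orientation: [-178.2, 1.5, 175.2]
ft_force: [2.4, 1.5, -6.2]
grip_width: 27.7
time: 24.0
tcp_pos: [552.5, 263.6, 56.0]
orientation: [-178.2, 1.5, 175.2]
ft_force: [4.3, 0.9, -7.9]
grip_width: 27.7
time: 24.12
tcp_pos: [552.5, 263.7, 56.1]
orientation: [-178.3, 1.5, 175.2]
ft_force: [2.7, 1.3, -8.2]
grip_width: 27.9
```

```bash
python3 -m creep '[[20,0.04,0,-0.06,0],[20,0,0,0,0]]'; python3 -m creep '[[20,0.04,0,-0.06,0],[20,0,0,0,0]]'
```

```text
time: 24.38
tcp_pos: [551.7, 263.8, 57.3]
orientation: [-178.3, 1.5, 175.1]
ft_force: [4.0, 1.6, -8.1]
grip_width: 27.6
time: 24.62
tcp_pos: [551.8, 263.8, 57.2]
orientation: [-178.3, 1.5, 175.1]
ft_force: [2.7, 1.5, -8.0]
grip_width: 27.4
```

```bash
python3 -m creep '[[20,0.02,0,-0.03,0],[20,0.02,0,-0.03,0],[20,0,0,0,0],[20,0,0,0,0],[20,0,0,0,0]]'; python3 - <<'E'
from h import *
s,ds=robot.camera("scene")
cv2.imwrite("pics/s25.png",cv2.resize(s[170:250,140:240],None,fx=7,fy=7,interpolation=cv2.INTER_CUBIC))
E
python3 -m creep '[[20,0.02,0,-0.03,0],[20,0,0,0,0],[20,0,0,0,0],[20,0,0,0,0],[20,0,0,0,0]]'
```

```text
time: 25.25
tcp_pos: [551.7, 263.8, 57.4]
orientation: [-178.4, 1.5, 175.1]
ft_force: [3.8, 0.5, -7.8]
grip_width: 27.6
time: 25.92
tcp_pos: [551.8, 263.8, 57.4]
orientation: [-178.4, 1.6, 175.1]
ft_force: [4.9, 2.3, -9.1]
grip_width: 27.4
```

View pics/s25.png

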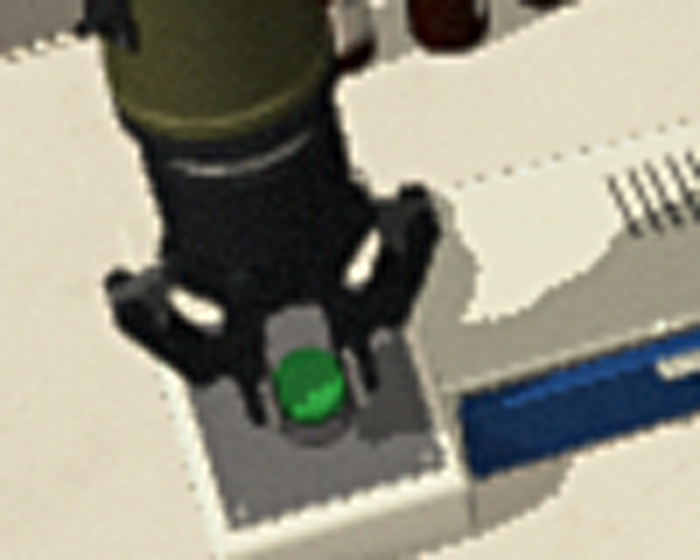

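```bash
python3 -m creep '[[20,0.02,0,-0.03,0],[20,0,0,0,0],[20,0,0,0,0],[20,0,0,0,0],[20,0,0,0,0]]';python3 -m creep '[[20,0.02,0,-0.03,0],[20,0,0,0,0],[20,0,0,0,0],[20,0,0,0,0]]'
python3 -m creep '[[85,0,0,0,0],[85,0,0,0,0],[85,0,0,0,0],[60,0,0,0,0]]'
python3 - <<'E'
from h import *
s,ds=robot.camera("scene")
cv2.imwrite("pics/s26.png",cv2.resize(s[170:250,140:240],None,fx=7,fy=7,interpolation=cv2.INTER_CUBIC))
E
```

```text
time: 26.55
tcp_pos: [551.7, 263.8, 57.4]
orientation: [-178.4, 1.6, 175.1]
ft_force: [4.3, 2.4, -10.2]
grip_width: 27.6
time: 27.05
tcp_pos: [551.8, 263.8, 57.4]
orientation: [-178.4, 1.6, 175.1]
ft_force: [4.9, 2.1, -9.1]
grip_width: 27.4
time: 27.55
tcp_pos: [550.2, 264.0, 59.5]
orientation: [-178.4, 1.6, 175.1]
ft_force: [-1.0, -0.1, -0.4]
grip_width: 67.8
```

View pics/s26.png

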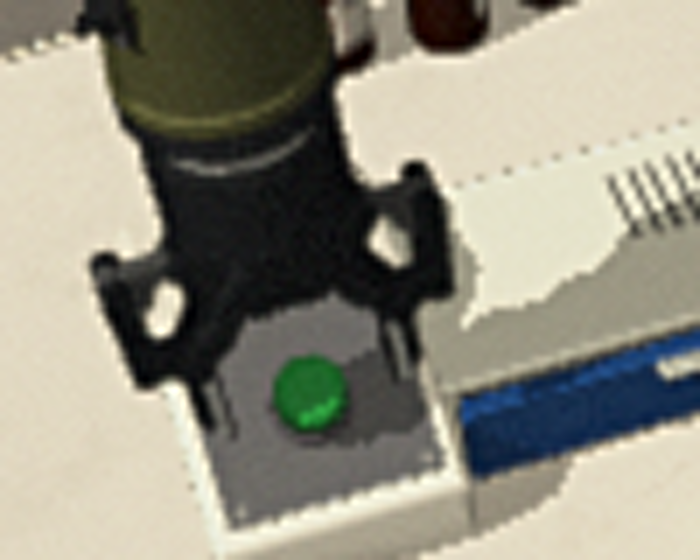

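The knob has sprung back. I'll retreat upward and check the whole scene.

```bash
python3 -m creep '[[60,0,0,-0.6,0],[60,0,0,-0.9,0],[60,0,0,-1,0],[60,0,0,-1,0],[60,0.4,-0.4,-1,0]]'
python3 -m creep '[[60,0.5,-0.7,-0.5,0],[60,0.5,-0.7,0,0],[60,0.3,-0.5,0,0],[60,0,0,0,0]]'
python3 - <<'E'
from h import *
s,ds=robot.camera("scene");cv2.imwrite("pics/s27.png",s)
t,dt=robot.camera("top");cv2.imwrite("pics/t27.png",t)
p=[546.65,67.25,-.08453];c,sn=np.cos(p[2]),np.sin(p[2])
C=cloud("scene",ds);h=cv2.cvtColor(s,cv2.COLOR_BGR2HSV)
X=c*(C[...,0]-p[0])+sn*(C[...,1]-p[1]);Y=-sn*(C[...,0]-p[0])+c*(C[...,1]-p[1]);Z=C[...,2]
m=(cv2.inRange(h,(105,120,40),(125,255,255))>0)&(Z>12)&(Z<44)&(abs(Y)<135)&(X>-140)&(X<40);print("front X",np.median(X[m]))
g=(cv2.inRange(h,(50,120,40),(75,255,255))>0)&(abs(Y-196)<40)&(abs(X)<50);print("knob px",np.argwhere(g).mean(0)[::-1],"start 183.8 225.9",X[g].mean(),Z[g].mean())
E
```

```text
time: 28.22
tcp_pos: [535.7, 259.1, 177.6]
orientation: [-178.4, 1.5, 175.2]
ft_force: [-0.9, 0.3, 0.3]
grip_width: 60.1
time: 28.72
tcp_pos: [498.1, 215.5, 196.9]
orientation: [-178.6, 1.8, 175.3]
ft_force: [0.7, -0.1, -0.7]
grip_width: 59.9
front X -9.807582314269053
knob px [183.84090909 225.94318182] start 183.8 225.9 -10.408206830078557 95.74362173604437
```

View pics/s27.png

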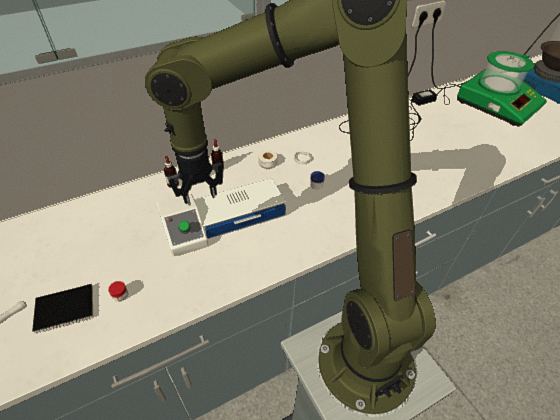

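View pics/t27.png

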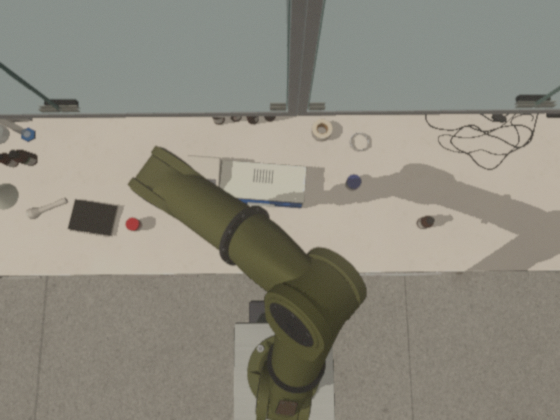

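```bash
python3 - <<'E'
from rig import robot
print(robot.close_job(), robot.observe()["time"])
E
```

```text
the job is handed in; nothing more can be done
the job is handed in; nothing more can be done
```

The job is done and handed in, at about 29 s of the 64 s allowed. I laid the spatula flat in the drawer, let go of it and pushed the drawer shut. I then pulled the green knob out to its stop, held it there for about 2.6 s and released it.

**Last checks:**
- **Drawer:** the front face measured at X ≈ −10 mm, against −12 when fully shut. That is within the camera error, and the push ended on a firm stop at about 18 N sideways.
- **Knob:** it travelled about 13.9 mm, and the pulling force was 8.5–11 N at the stop. Afterwards its pixel position matched the one at the start.
- **Jars and bottle:** they are at the same pixels as at the start, and the robot is clear of everything.

**What disagreed:**
- **Height reading:** the arm's height (z) reading was about 31 mm lower than the real fingertip height. My first grip attempt closed on air because of this. I corrected it using depth images and contact with the worktop.
- **Finger opening:** it read 12 mm on the 16 mm handle and about 28 mm on the 30 mm knob.
- **Spatula after shutting:** it was last seen lying flat in the drawer while the drawer was being pushed in, and could not be seen once it was shut.

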